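Lay the coffee tray for two

TASK

Lay the coffee tray for two: stand the blue cup in the middle of the stacked saucers and stack the white cup in it, its handle turned to the opposite side from the blue one's so that the handles clear each other. Stand the milk jug midway between the saucers and the bun plate, its handle towards the tray's front edge (the long edge nearer the robot), and the sugar bowl on the tray close behind the jug, straight behind it as the tray lies. Set each piece down gently without letting it fall, keep the jug and sugar bowl upright, and leave the tea box and the cutlery pot alone.

Things in the scene. Friction and masses are not known exactly. Their poses are not given: they have to be found in the camera images.
- tray: Wooden tray, fixed, 240 (x) by 400 mm (y), floor top at 6 mm, rim 18 mm high, steel bails to 38 mm at the short ends. Origin: centre of underside. +x points to its back long edge, -x to the front edge nearer the robot; turned at most 0.2 rad. Saucers and bun plate stand at its y = +125 and -125 mm, either way round, both at x = -25 mm; midway is empty.
- saucers: Two stacked round saucers, white below and dark blue on top, fixed on the tray at one end, 132 mm across. Origin: centre of the underside, on the tray's floor. The flat seat for the cup (62 mm across) is 10 mm above the origin, the rim 17 mm. Axes parallel to the tray's.
- bun_plate: Round white plate with three brown buns, fixed on the tray at the other end, 134 mm across, 31 mm high. Origin: centre of the underside, on the tray's floor. Axes parallel to the tray's.
- cup_blue: Dark blue stacking cup, loose, upright, 220 g, 62 mm high, round wall 68 mm across from 21 mm up (mouth 61 mm), foot below 47-56 mm. Ear handle towards its -x, out to 61 mm from the axis, 16-62 mm high. Origin: centre of underside. Stacked, its foot enters the mouth, its shoulder rests on the rim: 41 mm above the lower cup; handles on the same side clash.
- cup_white: White stacking cup, loose, the same in all but colour as the blue cup; handle towards its -x.
- milk_jug: Lidded steel milk jug, loose, upright, 280 g: round, 58 mm across up to 58 mm high, lid to 76 mm, black knob to 82 mm. Handle towards its -x, 7 mm thick, out to 57 mm from the axis; spout towards +x, out to 39 mm, 55-70 mm high. Origin: centre of underside. At the start its handle points within about 70 degrees of the robot's side.
- sugar_bowl: Ochre yellow sugar bowl with a wooden lid and a dark knob, one piece, loose, standing upright on the counter, 300 g: round, 64 mm across between 8 and 44 mm high, lid to 60 mm, knob 18 mm across to 75 mm. Origin: centre of the underside.
- cutlery_pot: Bright blue round pot full of teaspoons, 86 mm across, about 145 mm high, behind the tray; a bystander to leave alone. Origin: centre of the underside.
- tea_box: Light wooden tea box, 76 x 164 mm, 77 mm high, behind the tray; a bystander to leave alone. Origin: centre of the underside.
There are look-alikes about, which are no part of the job. What is shaped like the cup_white but pink or turquoise is not meant.

How it is judged:
At the end, for the whole second after the job is handed in: Blue cup within 10 mm of saucer centre; white cup seated in it (8 mm), handle opposite within 40 deg. Jug within 15 mm each way of the midpoint of saucers and bun plate, handle to front within 34 deg; sugar behind it, within 20 mm sideways, centres 115 mm apart at most. Upright, at rest, released (horizontal distance between cup_blue and saucers below 0.01 m and z of cup_blue in the frame of saucers between 0.006 and 0.014 m and angle between each of cup_blue, cup_white, milk_jug, sugar_bowl's own z axis and vertical below 0.1 rad and horizontal distance between cup_white and cup_blue below 0.008 m and z of cup_white in the frame of cup_blue between 0.037 and 0.045 m and angle between the x axis of cup_white and the x axis of cup_blue, either way round below 0.7 rad and ((x of bun_plate in the frame of cup_blue above 0.165 m and x of bun_plate in the frame of cup_white below 0 m) or (x of bun_plate in the frame of cup_blue below -0.165 m and x of bun_plate in the frame of cup_white above 0 m) or (y of bun_plate in the frame of cup_blue above 0.165 m and y of bun_plate in the frame of cup_white below 0 m) or (y of bun_plate in the frame of cup_blue below -0.165 m and y of bun_plate in the frame of cup_white above 0 m)) and x of milk_jug in the frame of tray between -0.04 and -0.01 m and y of milk_jug in the frame of tray between -0.015 and 0.015 m and z of each of milk_jug, sugar_bowl in the frame of tray below 0.01 m and angle between the x axis of milk_jug and the x axis of tray, either way round below 0.6 rad and x of sugar_bowl in the frame of milk_jug above 0.03 m and x of sugar_bowl in the frame of tray above 0.025 m and y of sugar_bowl in the frame of tray between -0.02 and 0.02 m and horizontal distance between sugar_bowl and milk_jug below 0.115 m and linear speed of each of cup_blue, cup_white, milk_jug, sugar_bowl below 0.02 m/s); the robot touches nothing.
It fails at once if a bystander (tea box or cutlery pot) is pushed more than 20 mm (distance of any of cutlery_pot, tea_box from where it was at the start of the episode above 0.02 m).
It fails at once if the milk jug or the sugar bowl is tipped more than 35 degrees (angle between any of milk_jug, sugar_bowl's own z axis and vertical above 0.61 rad).
It fails at once if a cup, the jug or the sugar bowl is let fall (out of the fingers and moving faster than 0.5 m/s, a drop of over about 13 mm) ((contact force between cup_blue and the fingers below 0.2 N and linear speed of cup_blue above 0.5 m/s) or (contact force between cup_white and the fingers below 0.2 N and linear speed of cup_white above 0.5 m/s) or (contact force between milk_jug and the fingers below 0.2 N and linear speed of milk_jug above 0.5 m/s) or (contact force between sugar_bowl and the fingers below 0.2 N and linear speed of sugar_bowl above 0.5 m/s)).
It also fails if it takes over 102 s, if anything falls off the work surface, if the arm or the gripper's body presses on something with over 40 N, if the wrist force passes 120 N, or if a joint passes its speed limit or range.

ROBOT

A 6-joint arm with a two-finger parallel gripper is mounted at the origin on the work surface. World frame = base frame: x ahead of the robot, y to its left, z up, the work surface at z = 0. Lengths are in m, angles in rad, forces in N, time in s.
With the tool pointing down it reaches from about 0.3 to 0.875 m from the base axis. Payload 6.4 kg.
Tool frame: the origin (TCP) lies midway between the tips of the shut fingers; the grasp point (between the pads) lies 19 mm behind it; z points along the fingers, y is the direction in which the jaws open and shut (so a half turn about z gives the same grasp; the last joint's range is limited). The gripper opens to 85 mm and grips with 20 to 120 N. Pads are 22 mm wide; open, the fingers measure 114 mm over their backs; the gripper's body (76 mm by 85 mm) begins 54 mm behind the grasp point. The pads swing forward as they close: fully open they stand 13 mm farther back than shut.
Start: joints at [1.104, 0.181, 1.607, -0, 1.354, -0.206], TCP at [0.148, 0.556, 0.231] pointing down, gripper open.
Joint ranges: [-2.99, 2.99], [-0.89, 2.07], [0.3, 2.58], [-1.14, 4.28], [0, 2.63], [-3.12, 3.12]. Speed limits (rad/s): [2.57, 2.57, 3.01, 3.14, 3.14, 3.14].

INTERFACE

Orientations are given as a unit quaternion [w, x, y, z].
In Python, from bench import get_obs, camera, hand_in gives the robot as it stands.
- The arm moves only by the tool drive_tool, never from a script. Its argument "deltas" is a list of rows, each a list of 2 entries, a list of its own where there are three numbers: the shift along the world's x, y, z in m, then the turn about the world's z in rad. A call has 1 to 10 rows; each row shifts and turns the pose as measured when the row begins; what a row does not reach is not made up. A row lasts 1/10 s, in which the tool goes at most 50 mm and 8.59 degrees, less where a joint would pass 70% of its speed; a pose out of reach is approached as far as the arm can. A call is refused whole if a number of a shift passes 0.05 or a number of a turn 0.15, either way. A call with a gripper value outside its range is refused whole. "gripper" is the opening, from 0 (shut) to 1 (fully open), set as the call begins (left out, the last holds). The fingers move at their own pace and stop on an object; the grip force is fixed at half the most. Time passes only in rows, so rows that do not move let the fingers close. It gives the time, the measured TCP pose, the force and the opening at its end, in the units of the state.
- get_obs(): the state, without advancing time (a new reading comes with each control period).
- camera(name): name is "scene" or "top" or "wrist"; returns a dict with "frame" (384x512x3 uint8, red, green, blue), "fx", "fy", "cx", "cy" (pixels), "eye" and "attitude" of the camera in the world. Camera axes: x right, y down, z forward; pixel columns grow to the right and rows downward; lengths in m; the calibration is good to about 2 mm. A picture is of the moment at which its call begins. There is no depth.
- hand_in(): hands the job in, once; it reports no verdict.
The state is a dict: "time_s": time; "q": joint angles; "dq": joint speeds; "joint_efforts": joint torques, N m; "eef_pos": TCP position; "eef_rot": TCP orientation; "wrist_force": force on the tool from outside, world axes, zero at the start; "torque": the same for the moment, N m; "opening": opening from 0.0 (shut) to 1.0 (fully open).
Only numpy, scipy, OpenCV 4.12 (cv2) and the standard library are available. Lean on these libraries where they do the work, as an engineer would, in place of code of your own. Each camera call takes 0.05 s, during which the arm holds its last target.

## Working session

There is one attempt and no reset: what is moved stays moved. The work goes in short steps, Python scripts to look and compute and a tool call to move; the robot and the scene stay as the last step left them, time stands still between calls to the robot, and variables do not carry over. Pictures are saved under pics/ and viewed, and the job is handed in when it is done.

Besides the shell and the picture viewer there is one more tool, called after "Request:" as name([rows], argument=value, ...), one row to a line, values as JSON. drive_tool: Moves the arm, as the interface text tells. Its arguments: {"type":"object","properties":{"deltas":{"type":"array","items":{"type":"array"}},"gripper":{"type":"number"}},"required":["deltas"]}

```bash
ls; mkdir -p pics
cat > h.py <<'E'
import numpy as np, cv2
from bench import get_obs, camera, hand_in
from scipy.spatial.transform import Rotation as R
def snap(n,tag):
    c=camera(n); cv2.imwrite(f'pics/{tag}.png',c['frame'][:,:,::-1]); np.save(f'pics/{tag}.npy',c,allow_pickle=True); return c
def load(tag): return np.load(f'pics/{tag}.npy',allow_pickle=True).item()
def rot(c):
    a=np.array(c['attitude'])
    if a.size==4: return R.from_quat(np.r_[a[1:],a[0]]).as_matrix()
    return a.reshape(3,3)
def ray(c,u,v):
    d=rot(c)@np.array([(u-c['cx'])/c['fx'],(v-c['cy'])/c['fy'],1]); return np.array(c['eye']),d/np.linalg.norm(d)
def atz(c,u,v,z):
    e,d=ray(c,u,v); return e+d*(z-e[2])/d[2]
def proj(c,p):
    q=rot(c).T@(np.array(p)-np.array(c['eye'])); return np.array([c['fx']*q[0]/q[2]+c['cx'],c['fy']*q[1]/q[2]+c['cy']])
def tri(*r):
    A=np.zeros((3,3));b=np.zeros(3)
    for e,d in r:
        M=np.eye(3)-np.outer(d,d);A+=M;b+=M@e
    p=np.linalg.solve(A,b); return p,[np.linalg.norm((np.eye(3)-np.outer(d,d))@(p-e)) for e,d in r]
E
python3 - <<'E'
from h import *
for n in ['scene','top','wrist']:
    c=snap(n,n+'0'); print(n,c['fx'],c['fy'],c['cx'],c['cy'],c['eye'],c['attitude'])
    cv2.imwrite(f'pics/{n}0b.png',cv2.resize(c['frame'][:,:,::-1],(800,600),interpolation=cv2.INTER_CUBIC))
print(get_obs())
E
```

```text
pics
scene 434.3161164910478 434.3161164910478 262.89128138863464 194.273174867663 [1.14930521 0.38626635 0.98347506] [-0.14840127  0.41171238  0.85035321 -0.29218042]
top 416.91636852828964 416.91636852828964 246.76379489948528 188.18149774086802 [ 0.43541828 -0.06997378  1.39652422] [ 0.03804519 -0.69851596  0.71404877 -0.02761103]
wrist 282.14488129032 282.14488129032 251.36083982201643 187.89675716553597 [0.08210149 0.5726741  0.3737807 ] [0.10842129 0.78570033 0.60348323 0.08202321]
{'time_s': 0.15, 'q': array([ 1.10370005e+00,  1.81371705e-01,  1.60778274e+00,  9.89282260e-07,
        1.35378495e+00, -2.06309788e-01]), 'dq': array([ 0.00137478, -0.00291428, -0.00350459, -0.00147102,  0.00271252,
        0.00041558]), 'joint_efforts': array([ 8.43141206e-04, -4.45258534e+01, -3.51686239e+01, -2.20523698e-04,
        5.88053808e-03, -1.27620218e-06]), 'eef_pos': array([0.14805294, 0.55517711, 0.23058822]), 'eef_rot': array([-2.22921671e-04,  1.30024135e-01,  9.91510601e-01, -6.35399566e-04]), 'wrist_force': array([ 0.27398604,  0.05857104, -0.20236733]), 'torque': array([-0.02334488,  0.01365476,  0.00511726]), 'opening': 1.0023745139801408}
```

View pics/scene0b.png

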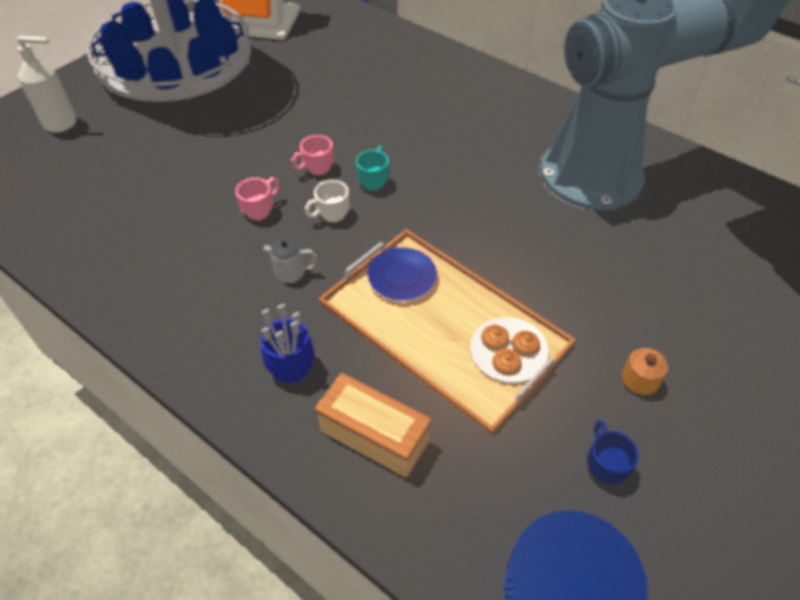

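View pics/top0b.png

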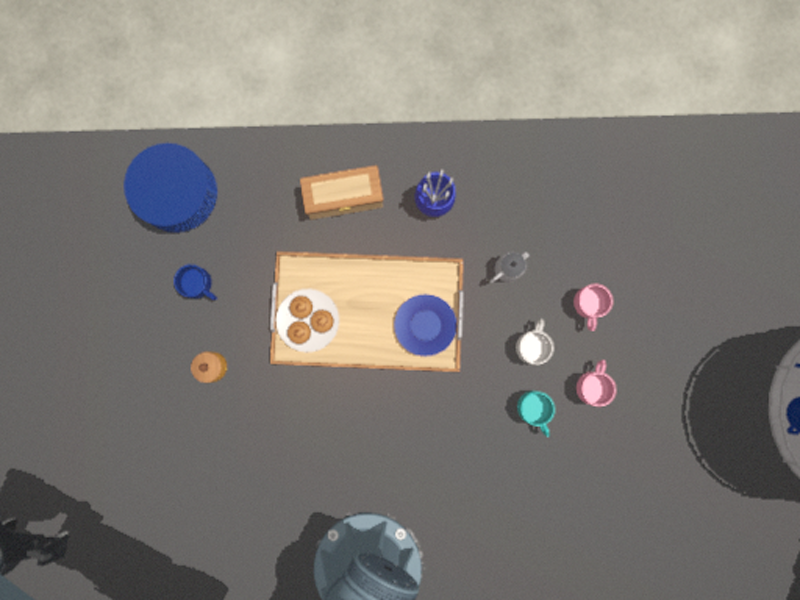

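View pics/wrist0b.png

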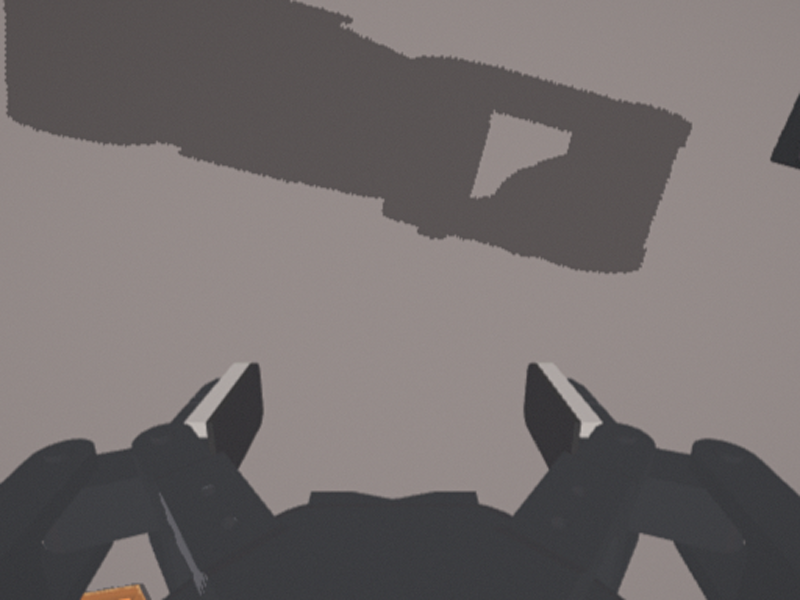

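The top view has +x up and +y left. In the 800x600 pictures:

| Item | View | Pixel position | Note |
|---|---|---|---|
| Blue cup | top | (193,282) | handle to lower right |
| Sugar bowl | top | (208,367) | |
| Bun plate | top | (308,320) | |
| Saucers | top | (425,325) | at tray y = -125 mm |
| Milk jug | top | (512,266) | handle to lower left |
| White cup | top | (535,348) | handle up |
| White cup | scene | (330,200) | |
| Milk jug | scene | (290,262) | |

Next I'll measure from both views.

```bash
cat > m1.py <<'E'
from h import *
T=load('top0');S=load('scene0')
def crop(c,u,v,w,tag,k=8):
    u*=.64;v*=.64
    f=c['frame'][int(v-w):int(v+w),int(u-w):int(u+w),::-1]
    return cv2.resize(f,(400,400),interpolation=cv2.INTER_CUBIC)
w=24
row1=[crop(T,193,282,w,0),crop(T,208,367,w,0)];row2=[crop(T,512,266,w,0),crop(T,535,348,w,0)]
cv2.imwrite('pics/tc.png',cv2.resize(np.vstack([np.hstack(row1),np.hstack(row2)]),(600,600)))
row1=[crop(S,612,452,30,0),crop(S,645,372,30,0)];row2=[crop(S,290,262,30,0),crop(S,330,200,30,0)]
cv2.imwrite('pics/sc.png',cv2.resize(np.vstack([np.hstack(row1),np.hstack(row2)]),(600,600)))
# rough positions
for n,a,b,z in [('blue',(193,282),(612,452),.062),('sugar',(208,367),(650,360),.075),('jug',(512,266),(284,243),.08),('white',(535,348),(331,195),.062),('saucer',(426,325),(403,273),.02),('plate',(308,320),(511,348),.015)]:
    a=np.array(a)*.64;b=np.array(b)*.64
    p,r=tri(ray(T,*a),ray(S,*b)); print(n,p.round(3),np.round(r,4),atz(T,*a,z).round(3))
E
python3 m1.py
```

```text
blue [0.596 0.351 0.047] [0. 0.] [0.594 0.347 0.062]
sugar [0.417 0.32  0.056] [0.0037 0.0037] [0.419 0.311 0.075]
jug [ 0.612 -0.313  0.076] [0.0025 0.0025] [ 0.61 -0.31  0.08]
white [ 0.443 -0.357  0.047] [0.0002 0.0002] [ 0.443 -0.353  0.062]
saucer [ 0.495 -0.133  0.017] [0.0021 0.0021] [ 0.496 -0.135  0.02 ]
plate [0.511 0.118 0.015] [0.0028 0.0028] [0.513 0.115 0.015]
```

Run:
```python
from h import *
T=load('top0')
f=T['frame'][150:250,160:310,::-1]; cv2.imwrite('pics/tray.png',cv2.resize(f,(800,533),interpolation=cv2.INTER_CUBIC))
```

```text
(no output)
```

View pics/tc.png

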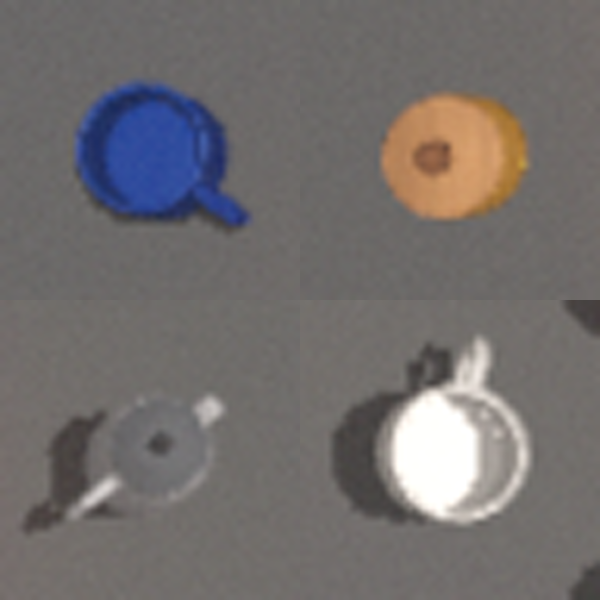

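View pics/sc.png

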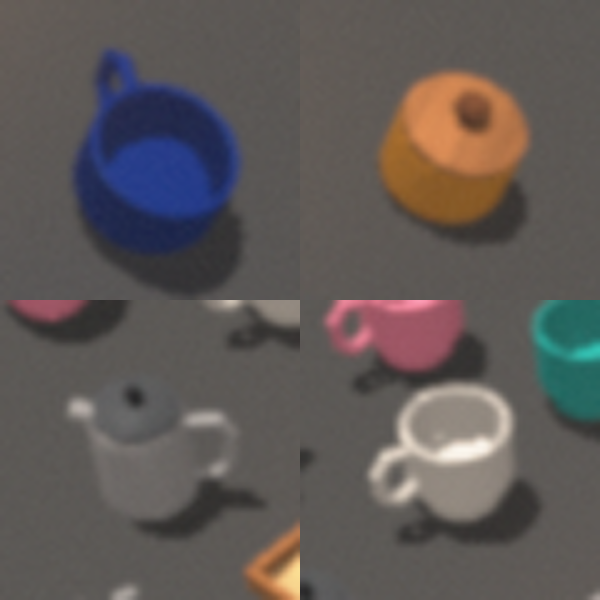

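View pics/tray.png

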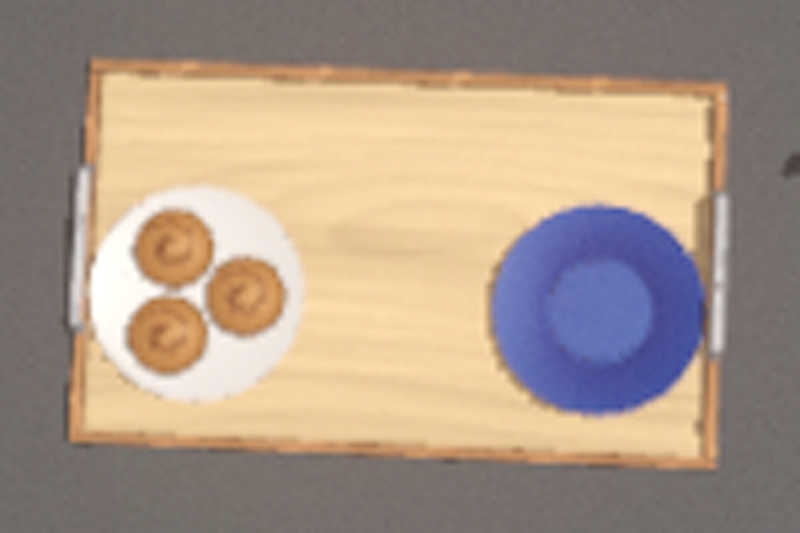

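```bash
cat > m2.py <<'E'
from h import *
T=load('top0');S=load('scene0')
def tc(u,v,x,y,w=24,s=6.25): return np.array([int(u*.64-w)+(x+.5)/s-.5,int(v*.64-w)+(y+.5)/s-.5])
def sc(u,v,x,y): return tc(u,v,x,y,30,5)
def pr(n,a,b,z):
    p,r=tri(ray(T,*a),ray(S,*b)); print(n,p.round(4),np.round(r,4),'top@z',atz(T,*a,z)[:2].round(4),'scene@z',atz(S,*b,z)[:2].round(4))
pr('blue rim',tc(193,282,144.5,150),sc(612,452,166,150),.062)
pr('blue hnd',tc(193,282,238,216),sc(612,452,118,54),.058)
pr('sugar knob',tc(208,367,132,158),sc(645,372,173,108),.073)
pr('sugar lid',tc(208,367,144,158),sc(645,372,170,124),.060)
pr('jug knob',tc(512,266,160,141),sc(290,262,134,95),.081)
pr('jug hnd',tc(512,266,72,215),sc(290,262,228,128),.055)
pr('jug spout',tc(512,266,212,108),sc(290,262,77,107),.065)
pr('white rim',tc(535,348,159,155),sc(330,200,155,123),.062)
pr('white hnd',tc(535,348,180,44),sc(330,200,85,166),.055)
tr=lambda x,y:np.array([160+(x+.5)/5.333-.5,150+(y+.5)/5.333-.5])
C=np.array([atz(T,*tr(*p),.018)[:2] for p in [(91,60),(726,84),(716,467),(69,441)]])
print(C.round(4),'c',C.mean(0).round(4))
dy=(C[0]+C[3]-C[1]-C[2])/2; dx=(C[0]+C[1]-C[2]-C[3])/2
print('len',np.linalg.norm(dy),np.linalg.norm(dx),'ang',np.arctan2(dy[1],dy[0])-np.pi/2,np.arctan2(dx[1],dx[0]))
s=atz(T,*tr(601,310),.016)[:2];p=atz(T,*tr(198,294),.017)[:2];print('seat',s,'rim',atz(T,*tr(599,310),.023)[:2],'plate',p,np.linalg.norm(s-p),np.arctan2(*(p-s)[::-1])-np.pi/2,'mid',(s+p)/2)
E
python3 m2.py
```

```text
blue rim [0.5976 0.3545 0.0569] [0.0004 0.0004] top@z [0.5971 0.3526] scene@z [0.6004 0.355 ]
blue hnd [0.562  0.3103 0.0475] [0.0025 0.0025] top@z [0.5621 0.305 ] scene@z [0.5672 0.3133]
sugar knob [0.4191 0.3235 0.0668] [0.0008 0.0008] top@z [0.4188 0.3224] scene@z [0.4245 0.3232]
sugar lid [0.4179 0.3239 0.0511] [0.0012 0.0012] top@z [0.4185 0.3201] scene@z [0.4241 0.3255]
jug knob [ 0.6164 -0.3119  0.08  ] [0.0002 0.0002] top@z [ 0.6162 -0.3116] scene@z [ 0.6171 -0.3113]
jug hnd [ 0.5837 -0.2714  0.0518] [0.0018 0.0018] top@z [ 0.5823 -0.2695] scene@z [ 0.5866 -0.2708]
jug spout [ 0.635  -0.3419  0.0654] [0.0002 0.0002] top@z [ 0.6349 -0.3418] scene@z [ 0.6349 -0.3425]
white rim [ 0.4438 -0.3558  0.0591] [0. 0.] top@z [ 0.4438 -0.3552] scene@z [ 0.446  -0.3535]
white hnd [ 0.4987 -0.3674  0.0568] [0.0026 0.0026] top@z [ 0.5004 -0.3699] scene@z [ 0.4963 -0.3665]
[[ 0.6614  0.1819]
 [ 0.6368 -0.2157]
 [ 0.3993 -0.202 ]
 [ 0.4236  0.1969]] c [ 0.5302 -0.0097]
len 0.39900794908508963 0.23807625124517948 ang -0.06133755170647226 -0.06042894720727176
seat [ 0.49741482 -0.13400258] rim [ 0.49712758 -0.13244482] plate [0.51282589 0.11620871] 0.2506854457065858 -0.06151448977391527 mid [ 0.50512036 -0.00889693]
```

The two views agree to about 3 mm, and the triangulated heights match the text. Tray yaw is -0.061 rad. Targets:

| Target | x (m) | y (m) |
|---|---|---|
| Saucer centre | 0.4975 | -0.1335 |
| Jug | 0.505 | -0.0085 |
| Sugar bowl | 0.590 | -0.013 |

First move: over the blue cup, jaws across its handle.

Request:
drive_tool([
  [[0.045, -0.02, 0], 0.119],
  [[0.045, -0.02, 0], 0.119],
  [[0.045, -0.02, 0], 0.119],
  [[0.045, -0.02, 0], 0.119],
  [[0.045, -0.02, 0], 0.119],
  [[0.045, -0.02, 0], 0.119],
  [[0.045, -0.02, 0], 0.119],
  [[0.045, -0.02, 0], 0.119],
  [[0.045, -0.02, 0], 0.119],
  [[0.045, -0.02, 0], 0.119],
], gripper=1)

```text
time_s: 1.15
eef_pos: [0.5993, 0.35, 0.2276]
eef_rot: [-0.003, -0.474, 0.88, -0.001]
wrist_force: [0.7, 1.4, 0.1]
opening: 1.002
```

```bash
cat >> h.py <<'E'
def jaw(o=None):
    o=o or get_obs(); q=o['eef_rot']; M=R.from_quat(np.r_[q[1:],q[0]]).as_matrix(); return np.degrees(np.arctan2(M[1,1],M[0,1]))
def st():
    o=get_obs(); print('t',round(o['time_s'],2),'pos',o['eef_pos'].round(4),'jaw',jaw(o).round(2),'F',o['wrist_force'].round(1),'op',round(o['opening'],3),'q6',o['q'][5].round(2))
def wr(tag):
    c=snap('wrist',tag); cv2.imwrite(f'pics/{tag}b.png',cv2.resize(c['frame'][:,:,::-1],(800,600),interpolation=cv2.INTER_CUBIC)); return c
E
python3 - <<'E'
from h import *
st(); c=wr('w1'); st()
print(proj(c,[.597,.353,.062])/.64, proj(c,[.562,.306,.05])/.64)
E
```

```text
t 1.15 pos [0.5993 0.35   0.2276] jaw 146.6 F [0.7 1.4 0.1] op 1.002 q6 -2.2
t 1.2 pos [0.606  0.3449 0.2268] jaw 146.75 F [ 0.1 -4.8  1. ] op 1.001 q6 -2.21
[398.12553885 272.7207968 ] [402.91065156 188.42306918]
```

View pics/w1b.png

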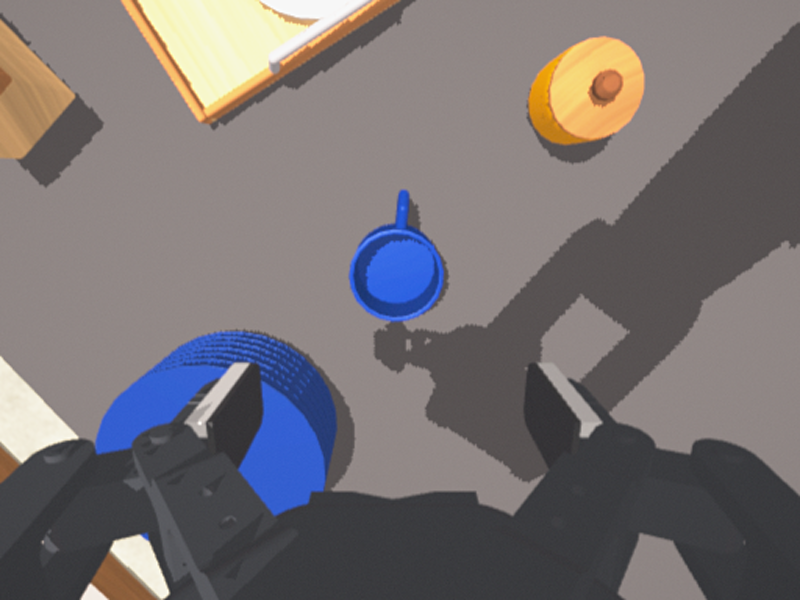

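Rim centre is at (397,273), where it was predicted (398,273). The handle tip is at (404,193). The plate stack at lower left is clear of the jaws.

Run:
```python
from h import *
c=load('w1'); 
r=atz(c,397*.64,273*.64,.062); h=atz(c,404*.64,205*.64,.06); print(r,h,np.degrees(np.arctan2(*(h-r)[[1,0]])))
st()
```

```text
[0.59778701 0.35272677 0.062     ] [0.56747507 0.31541635 0.06      ] -129.09129111655912
t 1.2 pos [0.606  0.3449 0.2268] jaw 146.75 F [ 0.1 -4.8  1. ] op 1.001 q6 -2.21
```

Request:
drive_tool([
  [[0, 0, 0], 0],
  [[0, 0, 0], 0],
])

```text
time_s: 1.4
eef_pos: [0.6078, 0.3423, 0.2246]
eef_rot: [-0.003, -0.473, 0.881, -0.003]
wrist_force: [0.6, 0.5, 0.3]
opening: 1.0
```

Request:
drive_tool([
  [[-0.01, 0.0105, -0.02], -0.077],
  [[0, 0, -0.04], 0],
  [[0, 0, -0.04], 0],
  [[0, 0, -0.02], 0],
  [[0, 0, 0], 0],
  [[0, 0, 0], 0],
])

```text
time_s: 2.0
eef_pos: [0.5894, 0.3597, 0.1042]
eef_rot: [-0.002, -0.439, 0.899, -0.002]
wrist_force: [0.7, 0.3, 0.6]
opening: 0.998
```

```bash
python3 -c "
from h import *
st()"
```

```text
t 2.0 pos [0.5894 0.3597 0.1042] jaw 142.07 F [0.7 0.3 0.6] op 0.998 q6 -2.1
```

Request:
drive_tool([
  [[0.005, -0.004, 0], 0],
  [[0, 0, 0], 0],
  [[0, 0, 0], 0],
])

```text
time_s: 2.3
eef_pos: [0.596, 0.3574, 0.1092]
eef_rot: [0.001, -0.439, 0.898, -0.002]
wrist_force: [0.0, 0.6, -0.5]
opening: 0.999
```

Request:
drive_tool([
  [[0.001, -0.003, 0], 0],
  [[0, 0, 0], 0],
  [[0, 0, 0], 0],
])

```text
time_s: 2.6
eef_pos: [0.5987, 0.3543, 0.1118]
eef_rot: [0.003, -0.439, 0.898, -0.003]
wrist_force: [-0.5, -0.4, 0.3]
opening: 1.001
```

Request:
drive_tool([
  [[0, 0, -0.02], 0],
  [[0, 0, -0.02], 0],
  [[0, 0, -0.015], 0],
  [[0, 0, -0.01], 0],
  [[0, 0, 0], 0],
])

```text
time_s: 3.1
eef_pos: [0.5999, 0.3542, 0.0461]
eef_rot: [0.005, -0.439, 0.899, -0.003]
wrist_force: [-0.0, -0.3, -0.6]
opening: 1.002
```

```bash
python3 -c "
from h import *
st(); wr('w2');st()"
```

```text
t 3.1 pos [0.5999 0.3542 0.0461] jaw 142.05 F [-0.  -0.3 -0.6] op 1.002 q6 -2.11
t 3.15 pos [0.6004 0.3544 0.0469] jaw 142.05 F [-0.5  0.5 -0.4] op 0.998 q6 -2.11
```

View pics/w2b.png

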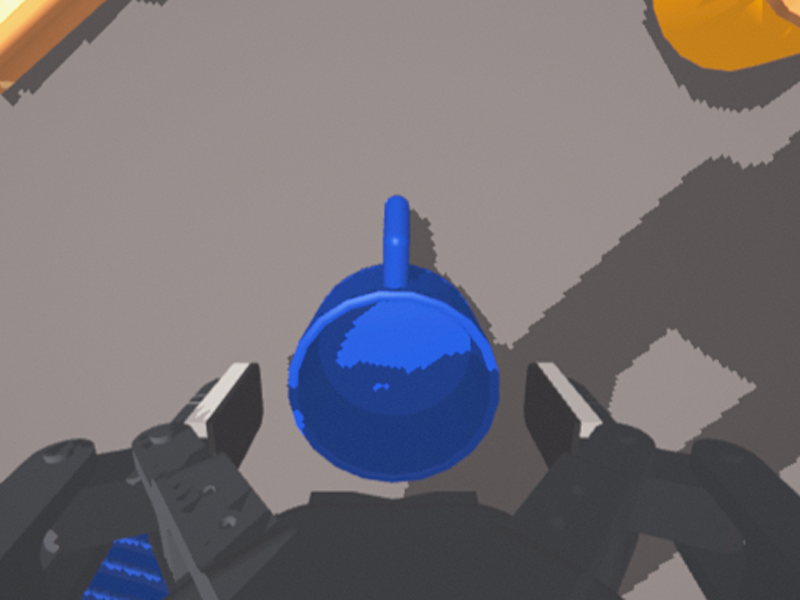

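Cup centred between the pads (rim 290–498, pads 262–526). Going down and closing.

Request:
drive_tool([
  [[-0.001, -0.001, -0.012], 0],
  [[0, 0, -0.008], 0],
  [[0, 0, -0.002], 0],
  [[0, 0, 0], 0],
])

```text
time_s: 3.55
eef_pos: [0.6007, 0.3539, 0.0252]
eef_rot: [0.007, -0.439, 0.899, -0.003]
wrist_force: [0.7, -0.2, -1.2]
opening: 0.999
```

Request:
drive_tool([
  [[-0.002, 0, -0.006], 0],
  [[0, 0, 0], 0],
])

```text
time_s: 3.75
eef_pos: [0.5988, 0.3541, 0.0192]
eef_rot: [0.007, -0.439, 0.899, -0.003]
wrist_force: [-0.6, -0.3, -0.2]
opening: 1.0
```

Request:
drive_tool([
  [[0, 0, 0], 0],
  [[0, 0, 0], 0],
  [[0, 0, 0], 0],
  [[0, 0, 0], 0],
  [[0, 0, 0], 0],
  [[0, 0, 0], 0],
], gripper=0)

```text
time_s: 4.35
eef_pos: [0.5992, 0.3544, 0.02]
eef_rot: [0.008, -0.439, 0.899, -0.003]
wrist_force: [0.1, -0.5, -0.8]
opening: 0.792
```

```bash
python3 -c "
from h import *
st(); wr('w3');st()"
```

```text
t 4.35 pos [0.5992 0.3544 0.02  ] jaw 142.05 F [ 0.1 -0.5 -0.8] op 0.792 q6 -2.11
t 4.4 pos [0.5992 0.3544 0.02  ] jaw 142.05 F [-0.4  0.5  0.3] op 0.794 q6 -2.11
```

View pics/w3b.png

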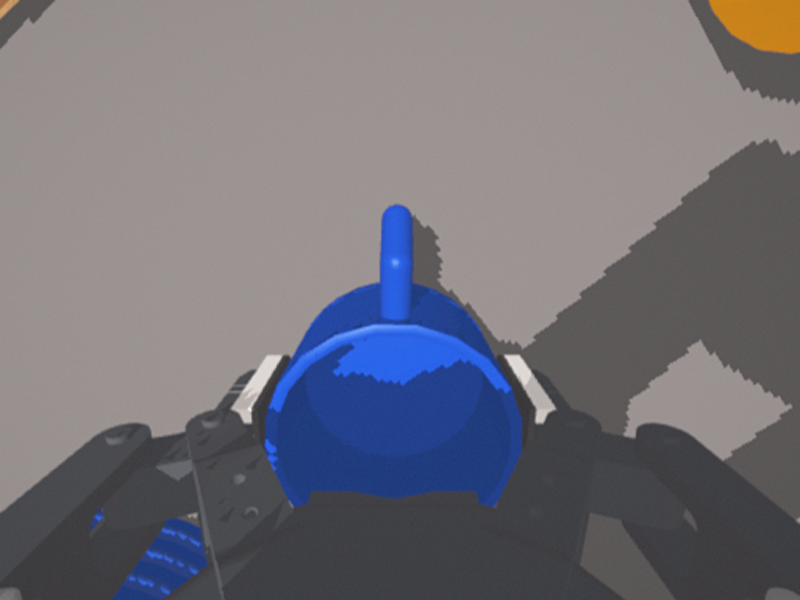

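Gripped at 67 mm opening with the handle straight at the camera. Lifting.

Request:
drive_tool([
  [[0, 0, 0.02], 0],
  [[0, 0, 0.04], 0],
  [[0, 0, 0.03], 0],
  [[0, 0, 0.01], 0],
  [[-0.005, -0.02, 0], -0.05],
  [[-0.009, -0.045, 0], -0.097],
  [[-0.009, -0.045, 0], -0.097],
  [[-0.009, -0.045, 0], -0.097],
  [[-0.009, -0.045, 0], -0.097],
  [[-0.009, -0.045, 0], -0.097],
])

```text
time_s: 5.4
eef_pos: [0.5417, 0.1064, 0.1153]
eef_rot: [0.004, -0.181, 0.984, -0.003]
wrist_force: [0.6, -0.1, -2.0]
opening: 0.8
```

```bash
python3 -c "
from h import *
st()"
```

```text
t 5.4 pos [0.5417 0.1064 0.1153] jaw 110.82 F [ 0.6 -0.1 -2. ] op 0.8 q6 -1.95
```

Request:
drive_tool([
  [[-0.008, -0.045, 0.005], -0.09],
  [[-0.008, -0.045, 0.005], -0.09],
  [[-0.008, -0.045, 0.005], -0.08],
  [[-0.007, -0.04, 0], -0.06],
  [[-0.004, -0.028, 0], -0.04],
  [[-0.002, -0.012, 0], -0.02],
  [[0, 0, 0], 0],
  [[0, 0, 0], 0],
])

```text
time_s: 6.2
eef_pos: [0.4964, -0.1204, 0.1244]
eef_rot: [-0.001, 0.021, 1.0, -0.003]
wrist_force: [-0.2, 0.3, -2.6]
opening: 0.795
```

```bash
python3 -c "
from h import *
st()
c=snap('top','t1');st()
f=c['frame'][150:250,160:310,::-1]; cv2.imwrite('pics/t1c.png',cv2.resize(f,(800,533),interpolation=cv2.INTER_CUBIC))
wr('w4');st()
"
```

```text
t 6.2 pos [ 0.4964 -0.1204  0.1244] jaw 87.61 F [-0.2  0.3 -2.6] op 0.795 q6 -1.99
t 6.25 pos [ 0.4964 -0.1201  0.1244] jaw 87.65 F [-0.1  0.6 -1.6] op 0.795 q6 -1.99
t 6.3 pos [ 0.4966 -0.1198  0.1245] jaw 87.69 F [-0.1 -0.7 -2.2] op 0.795 q6 -1.99
```

View pics/w4b.png

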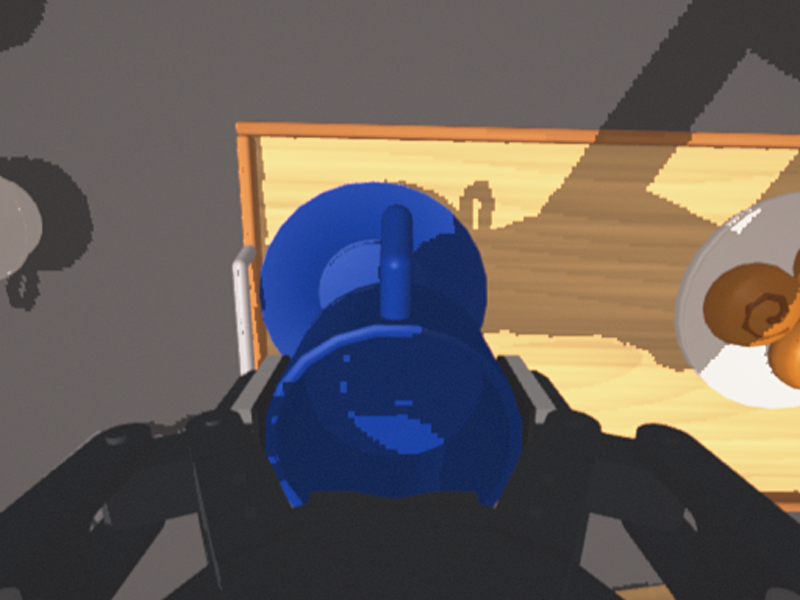

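```bash
python3 -c "
from h import *
c=load('w4')
for cx,cy in [(.4975,-.1335)]:
  for a in (90,-90,0):
    print(a,proj(c,[cx+.066*np.cos(np.radians(a)),cy+.066*np.sin(np.radians(a)),.023])/.64, proj(c,[cx+.031*np.cos(np.radians(a)),cy+.031*np.sin(np.radians(a)),.016])/.64)
  print(180,proj(c,[cx-.066,cy,.023])/.64,proj(c,[cx-.031,cy,.016])/.64)
# pixel->mm
print(atz(c,260*.64,280*.64,.023),atz(c,487*.64,280*.64,.023),atz(c,378*.64,182*.64,.023))
# cup rim centre in wrist: rim 266..526 ; top edge 327
print(atz(c,396*.64,325*.64,.1244-.02+.062), atz(c,266*.64,430*.64,.1664),atz(c,526*.64,430*.64,.1664))
"
```

```text
90 [485.84712072 291.97640953] [424.19064353 291.1115423 ]
-90 [257.66589237 300.67566127] [319.7795142  295.10518659]
0 [377.06349384 399.06154687] [374.61676146 341.92442282]
180 [364.57050346 178.33499464] [368.96192923 241.10385855]
[ 0.48526205 -0.19663763  0.023     ] [ 0.49043025 -0.06695028  0.023     ] [ 0.43370542 -0.12638236  0.023     ]
[ 0.46452216 -0.11801186  0.1664    ] [ 0.4922651  -0.15315241  0.1664    ] [ 0.49479905 -0.08530153  0.1664    ]
```

Saucer edge runs 260–487 px, so the seat lies about 13 mm further to -y. Correcting, then descending.

Request:
drive_tool([
  [[0.001, -0.008, 0], -0.015],
  [[0, -0.002, -0.01], 0],
  [[0, 0, -0.02], 0],
  [[0, 0, -0.015], 0],
  [[0, 0, -0.005], 0],
  [[0, 0, 0], 0],
])

```text
time_s: 6.9
eef_pos: [0.4987, -0.1265, 0.0712]
eef_rot: [-0.001, 0.024, 1.0, -0.003]
wrist_force: [-0.5, -0.3, -2.1]
opening: 0.794
```

```bash
python3 -c "
from h import *
st()"
```

```text
t 6.9 pos [ 0.4987 -0.1265  0.0712] jaw 87.19 F [-0.5 -0.3 -2.1] op 0.794 q6 -1.99
```

Request:
drive_tool([
  [[0, -0.006, 0], 0],
  [[0, -0.001, -0.008], 0],
  [[0, 0, -0.01], 0],
  [[0, 0, -0.004], 0],
  [[0, 0, 0], 0],
])

```text
time_s: 7.4
eef_pos: [0.5, -0.1347, 0.0488]
eef_rot: [0.001, 0.024, 1.0, -0.003]
wrist_force: [0.4, 0.0, -1.8]
opening: 0.8
```

```bash
python3 -c "
from h import *
st(); wr('w5');snap('scene','s2');st()
c=load('s2');f=c['frame'][120:280,180:380,::-1]; cv2.imwrite('pics/s2c.png',cv2.resize(f,(750,600),interpolation=cv2.INTER_CUBIC))
"
```

```text
t 7.4 pos [ 0.5    -0.1347  0.0488] jaw 87.22 F [ 0.4  0.  -1.8] op 0.8 q6 -2.01
t 7.5 pos [ 0.5002 -0.1348  0.0493] jaw 87.22 F [-1.2 -0.4 -2.5] op 0.799 q6 -2.01
```

View pics/w5b.png

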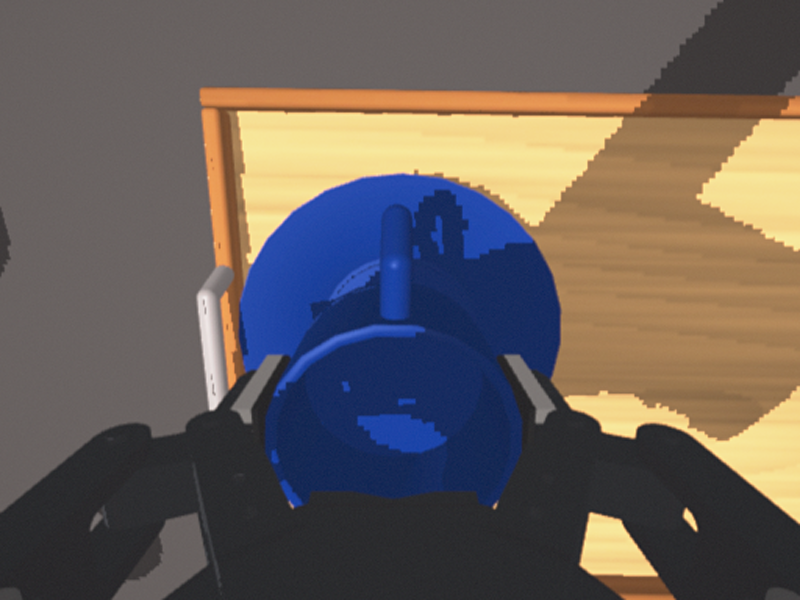

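View pics/s2c.png

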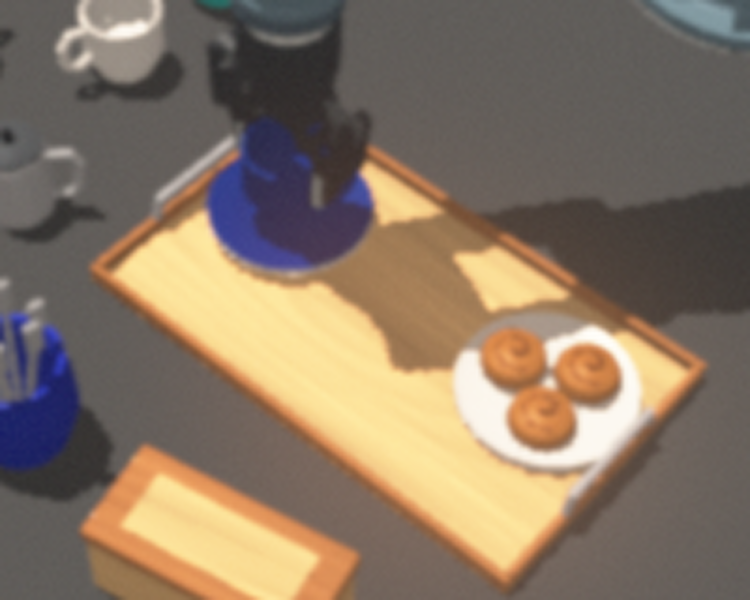

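Saucer edges at 241 and 560 (centre 400), cup axis at 396, so it is centred within 2 mm. Lowering slowly.

Request:
drive_tool([
  [[-0.001, 0.001, -0.005], 0],
  [[0, 0, -0.004], 0],
  [[0, 0, -0.003], 0],
  [[0, 0, 0], 0],
])

```text
time_s: 7.9
eef_pos: [0.4996, -0.1337, 0.037]
eef_rot: [0.002, 0.024, 1.0, -0.004]
wrist_force: [0.1, -0.3, -2.0]
opening: 0.795
```

Request:
drive_tool([
  [[0, 0, -0.003], 0],
  [[0, 0, 0], 0],
])

```text
time_s: 8.1
eef_pos: [0.5007, -0.1342, 0.0365]
eef_rot: [0.002, 0.024, 1.0, -0.004]
wrist_force: [-0.5, 0.9, -2.3]
opening: 0.796
```

Request:
drive_tool([
  [[-0.001, 0, -0.003], 0],
  [[0, 0, -0.002], 0],
  [[0, 0, 0], 0],
])

```text
time_s: 8.4
eef_pos: [0.5015, -0.1347, 0.0365]
eef_rot: [0.003, 0.024, 1.0, -0.004]
wrist_force: [0.3, 0.9, -2.0]
opening: 0.796
```

Request:
drive_tool([
  [[-0.003, 0.001, -0.005], 0],
])

```text
time_s: 8.5
eef_pos: [0.5018, -0.135, 0.0355]
eef_rot: [0.006, 0.024, 1.0, -0.006]
wrist_force: [-11.2, 7.4, 62.0]
opening: 0.799
```

Request:
drive_tool([
  [[0, 0, 0.002], 0],
])

```text
time_s: 8.6
eef_pos: [0.5027, -0.1354, 0.0386]
eef_rot: [0.008, 0.024, 1.0, -0.006]
wrist_force: [0.1, 0.1, -1.9]
opening: 0.794
```

Request:
drive_tool([
  [[-0.004, 0.002, 0], 0],
  [[0, 0, -0.002], 0],
  [[0, 0, 0], 0],
])

```text
time_s: 8.9
eef_pos: [0.4986, -0.1335, 0.036]
eef_rot: [0.008, 0.024, 1.0, -0.006]
wrist_force: [1.1, -0.2, 1.2]
opening: 0.794
```

```bash
python3 -c "
from h import *
st()"
```

```text
t 8.9 pos [ 0.4986 -0.1335  0.036 ] jaw 87.28 F [ 1.1 -0.2  1.2] op 0.794 q6 -2.01
```

The wrist force has gone from -2 to +1 N, so the cup is resting on the seat. Releasing.

Request:
drive_tool([
  [[0, 0, 0], 0],
  [[0, 0, 0], 0],
  [[0, 0, 0], 0],
  [[0, 0, 0], 0],
], gripper=1)

```text
time_s: 9.3
eef_pos: [0.4978, -0.1331, 0.0347]
eef_rot: [0.007, 0.024, 1.0, -0.006]
wrist_force: [0.5, 0.4, 0.2]
opening: 1.003
```

```bash
python3 -c "
from h import *
st();wr('w6')"
```

```text
t 9.3 pos [ 0.4978 -0.1331  0.0347] jaw 87.27 F [0.5 0.4 0.2] op 1.003 q6 -2.01
```

View pics/w6b.png

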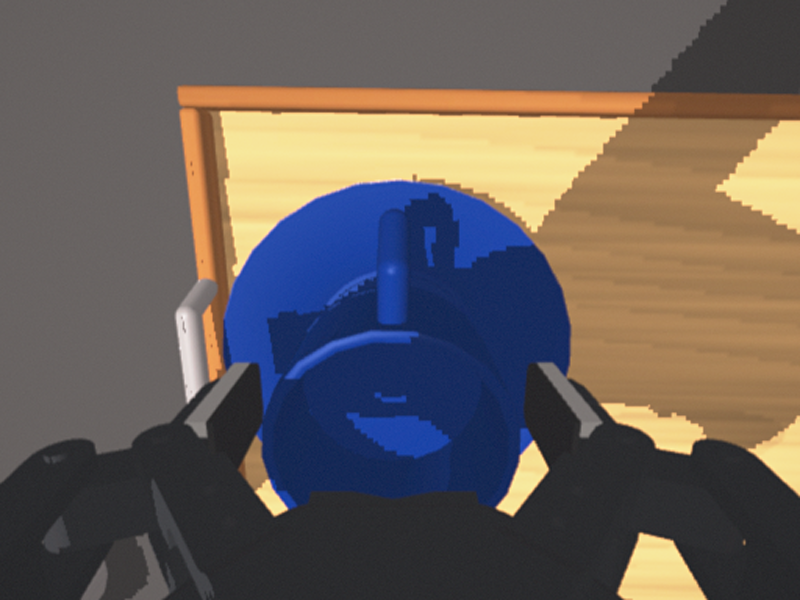

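The blue cup stands free on the saucer, with its handle to -x. Up and on to the white cup.

Request:
drive_tool([
  [[0, 0, 0.02], 0],
  [[0, 0, 0.04], 0],
  [[0, 0, 0.04], 0],
  [[-0.01, -0.035, 0.01], -0.05],
  [[-0.011, -0.045, 0], -0.05],
  [[-0.011, -0.045, 0], -0.03],
  [[-0.011, -0.04, 0], -0.02],
  [[-0.007, -0.025, 0], 0],
  [[-0.003, -0.01, 0], 0],
  [[0, 0, 0], 0],
])

```text
time_s: 10.35
eef_pos: [0.4414, -0.3392, 0.1505]
eef_rot: [0.008, 0.1, 0.995, -0.007]
wrist_force: [-0.1, 0.7, 0.3]
opening: 1.002
```

```bash
python3 -c "
from h import *
st();c=wr('w7');st();c2=snap('top','t2')
print(proj(c,[.4438,-.3553,.062])/.64,proj(c,[.4987,-.3674,.055])/.64)
f=c2['frame'][150:250,160:310,::-1]; cv2.imwrite('pics/t2c.png',cv2.resize(f,(800,533),interpolation=cv2.INTER_CUBIC))"
```

```text
t 10.35 pos [ 0.4414 -0.3392  0.1505] jaw 78.54 F [-0.1  0.7  0.3] op 1.002 q6 -2.24
t 10.4 pos [ 0.4416 -0.3383  0.1504] jaw 78.59 F [ 0.8  0.5 -0.3] op 1.004 q6 -2.24
[367.74748123 306.46110385] [368.49929609 391.39628062]
```

View pics/w7b.png

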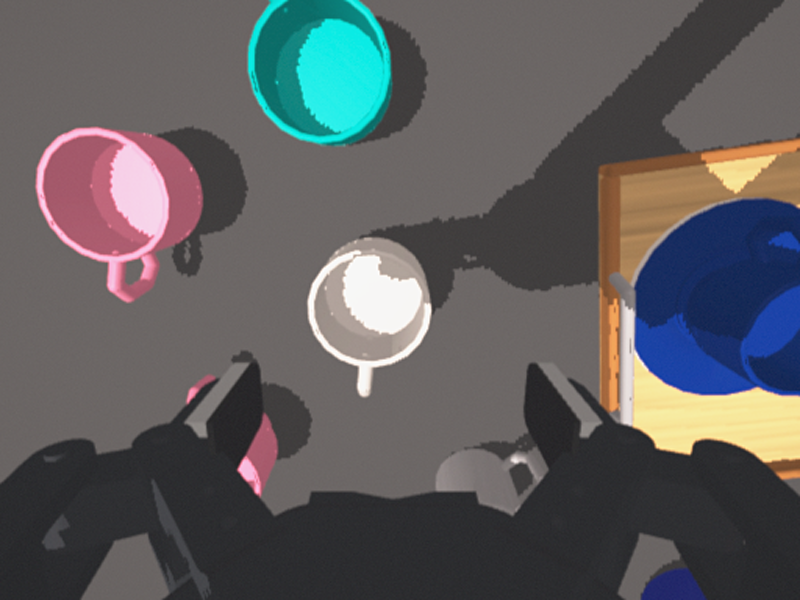

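View pics/t2c.png

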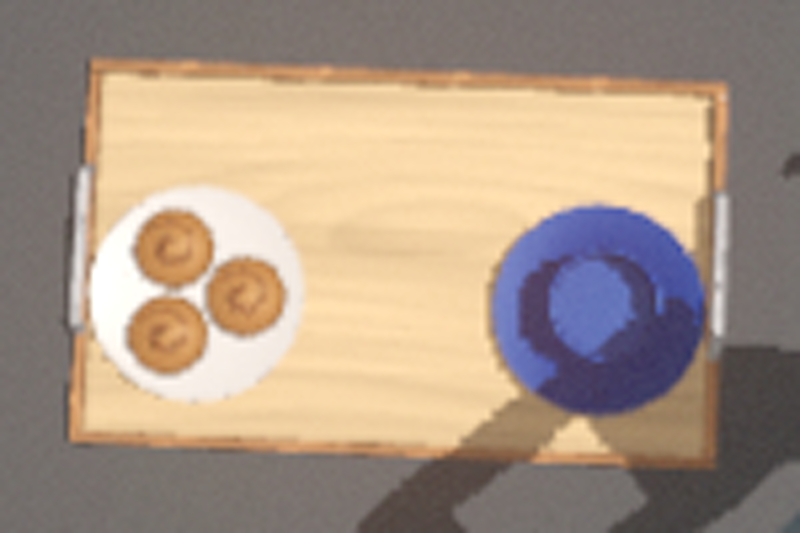

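White rim centre at (369,305), predicted (368,306); its handle points down at (364,392). Now measuring the blue cup's final position accurately for the stacking.

```bash
python3 -c "
from h import *
c=load('w7')
r=atz(c,369*.64,305*.64,.062); h=atz(c,364*.64,385*.64,.06); print(r,h,np.degrees(np.arctan2(*(h-r)[[1,0]])))
c=snap('scene','s3');t=load('t2');st()
a=t['frame'][182:234,246:298,::-1]; b=c['frame'][145:205,230:290,::-1]
o=[]
for f in (a,b):
    f=np.clip(255*(f/255.)**.55,0,255).astype(np.uint8)
    o.append(cv2.resize(f,(400,400),interpolation=cv2.INTER_CUBIC))
cv2.imwrite('pics/bl.png',np.hstack(o))
"
```

```text
[ 0.44310716 -0.35444095  0.062     ] [ 0.49143512 -0.36817472  0.06      ] -15.864011854447018
t 10.5 pos [ 0.4421 -0.3369  0.1503] jaw 78.71 F [-0.2 -0.5 -1.7] op 1.003 q6 -2.24
```

View pics/bl.png

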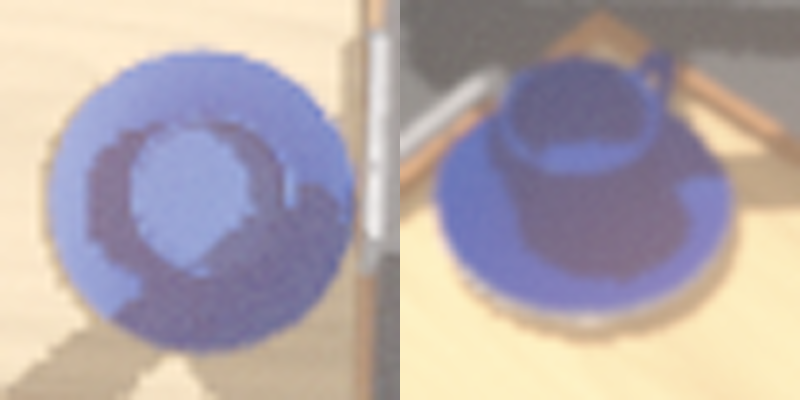

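```bash
python3 -c "
from h import *
c=load('s3')
u=230+(183.5+.5)/6.6667-.5; v=145+(113+.5)/6.6667-.5
print(atz(c,u,v,.078))
c=load('w6')
# rim in wrist w6 z .078: left 264,right 520
print(atz(c,264*.64,430*.64,.078),atz(c,520*.64,430*.64,.078),atz(c,392*.64,332*.64,.078))
"
```

```text
[ 0.49840574 -0.1312286   0.078     ]
[ 0.49198375 -0.1659925   0.078     ] [ 0.49460443 -0.10008665  0.078     ] [ 0.46630837 -0.13159952  0.078     ]
```

Request:
drive_tool([
  [[0.0005, -0.011, 0], -0.04],
  [[0, -0.003, -0.01], 0],
  [[0, 0, -0.03], 0],
  [[0, 0, -0.03], 0],
  [[0, 0, -0.015], 0],
  [[0, 0, 0], 0],
  [[0, 0, 0], 0],
])

```text
time_s: 11.2
eef_pos: [0.4453, -0.3469, 0.0606]
eef_rot: [0.008, 0.117, 0.993, -0.007]
wrist_force: [0.8, -0.5, 0.4]
opening: 0.999
```

```bash
python3 -c "
from h import *
st()"
```

```text
t 11.2 pos [ 0.4453 -0.3469  0.0606] jaw 76.6 F [ 0.8 -0.5  0.4] op 0.999 q6 -2.21
```

Request:
drive_tool([
  [[-0.0015, -0.007, 0], -0.02],
  [[0, 0, 0], 0],
  [[0, 0, 0], 0],
])

```text
time_s: 11.5
eef_pos: [0.445, -0.3555, 0.0628]
eef_rot: [0.009, 0.127, 0.992, -0.008]
wrist_force: [-0.3, 0.3, 0.3]
opening: 0.999
```

```bash
python3 -c "
from h import *
st();wr('w8')"
```

```text
t 11.5 pos [ 0.445  -0.3555  0.0628] jaw 75.38 F [-0.3  0.3  0.3] op 0.999 q6 -2.2
```

View pics/w8b.png

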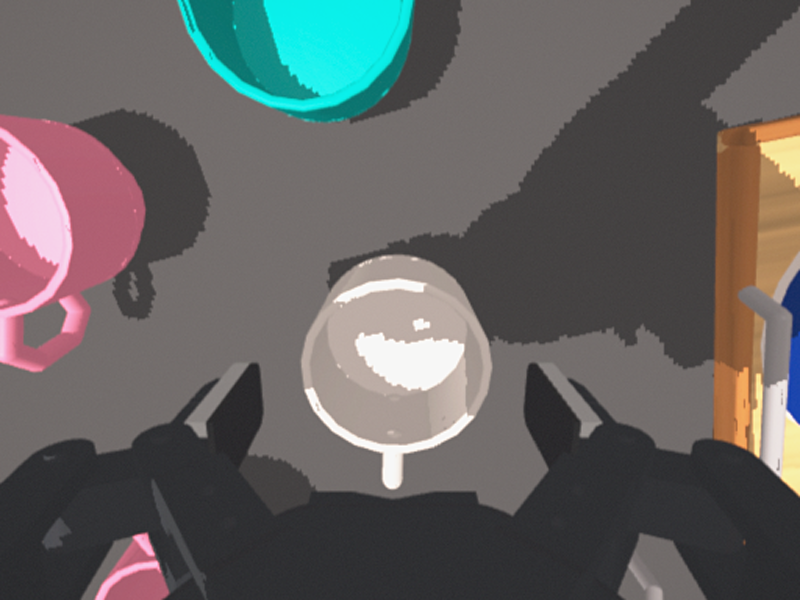

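White cup centred (303–490) with its handle straight away from the camera. Descending and gripping.

Request:
drive_tool([
  [[-0.001, 0, -0.015], 0],
  [[0, 0, -0.015], 0],
  [[0, 0, -0.006], 0],
  [[0, 0, 0], 0],
])

```text
time_s: 11.95
eef_pos: [0.444, -0.3558, 0.0244]
eef_rot: [0.009, 0.127, 0.992, -0.009]
wrist_force: [-0.4, 0.3, -0.6]
opening: 1.001
```

Request:
drive_tool([
  [[0, 0, -0.005], 0],
  [[0, 0, 0], 0],
])

```text
time_s: 12.15
eef_pos: [0.4436, -0.3553, 0.0182]
eef_rot: [0.009, 0.127, 0.992, -0.008]
wrist_force: [0.9, 1.0, -0.7]
opening: 0.998
```

Request:
drive_tool([
  [[0, 0, 0], 0],
  [[0, 0, 0], 0],
  [[0, 0, 0], 0],
  [[0, 0, 0], 0],
  [[0, 0, 0], 0],
  [[0, 0, 0], 0],
], gripper=0)

```text
time_s: 12.75
eef_pos: [0.4439, -0.3555, 0.0189]
eef_rot: [0.009, 0.127, 0.992, -0.008]
wrist_force: [-0.1, 0.3, -1.9]
opening: 0.801
```

```bash
python3 -c "
from h import *
st();wr('w9')"
```

```text
t 12.75 pos [ 0.4439 -0.3555  0.0189] jaw 75.39 F [-0.1  0.3 -1.9] op 0.801 q6 -2.2
```

View pics/w9b.png

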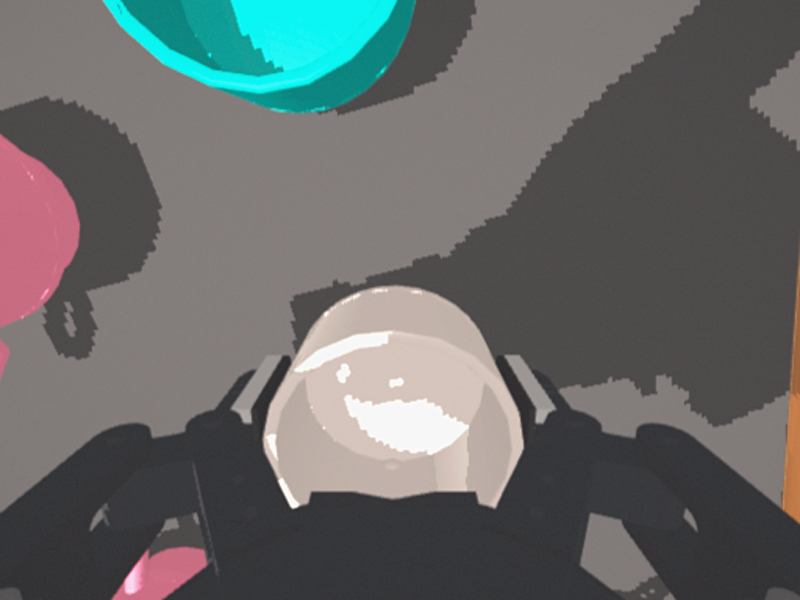

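```bash
python3 -c "
from h import *
def off(tag,rim,tcp,j,zr,half=(0,0)):
    c=load(tag); j=np.radians(j); ex=np.array([np.cos(j+np.pi/2),np.sin(j+np.pi/2)]);ey=np.array([np.cos(j),np.sin(j)])
    p=atz(c,half*.64,rim*.64,zr)[:2]-ex*.034
    d=p-np.array(tcp); print(tag,'centre',p,'off toolx',d@ex,'jaw',d@ey)
off('w9',332,(.4439,-.3555),75.39,.062,394)
off('w6',332,(.4978,-.1331),87.27,.078,392)
off('w3',325,(.5992,.3544),142.05,.062,396)
"
```

```text
w9 centre [ 0.44636706 -0.35548258] off toolx -0.0023828991726490218 jaw 0.0006391427785957725
w6 centre [ 0.50026979 -0.13321892] off toolx -0.0024726460555847046 jaw -1.14949831473079e-06
w3 centre [0.59892429 0.35619723] off toolx -0.0012476521706432223 jaw 0.0013226609053882618
```

Request:
drive_tool([
  [[0, 0, 0.02], 0],
  [[0, 0, 0.04], 0],
  [[0, 0, 0.045], 0],
  [[0, 0.01, 0.02], 0.02],
  [[0.01, 0.035, 0], 0.04],
  [[0.011, 0.045, 0], 0.05],
  [[0.011, 0.045, 0], 0.05],
  [[0.011, 0.045, 0], 0.03],
  [[0.007, 0.025, 0], 0],
  [[0.003, 0.01, 0], 0],
])

```text
time_s: 13.8
eef_pos: [0.4958, -0.1343, 0.149]
eef_rot: [0.011, 0.032, 0.999, -0.008]
wrist_force: [0.2, 0.0, -2.2]
opening: 0.799
```

Request:
drive_tool([
  [[0, 0, 0], 0],
  [[0, 0, 0], 0],
])

```text
time_s: 14.0
eef_pos: [0.4959, -0.1336, 0.1489]
eef_rot: [0.01, 0.03, 0.999, -0.008]
wrist_force: [-0.1, -0.4, -2.0]
opening: 0.796
```

```bash
python3 -c "
from h import *
st();wr('w10');st()"
```

```text
t 14.0 pos [ 0.4959 -0.1336  0.1489] jaw 86.53 F [-0.1 -0.4 -2. ] op 0.796 q6 -2.0
t 14.05 pos [ 0.4958 -0.1339  0.1489] jaw 86.48 F [ 0.4  0.4 -1.9] op 0.797 q6 -2.0
```

View pics/w10b.png

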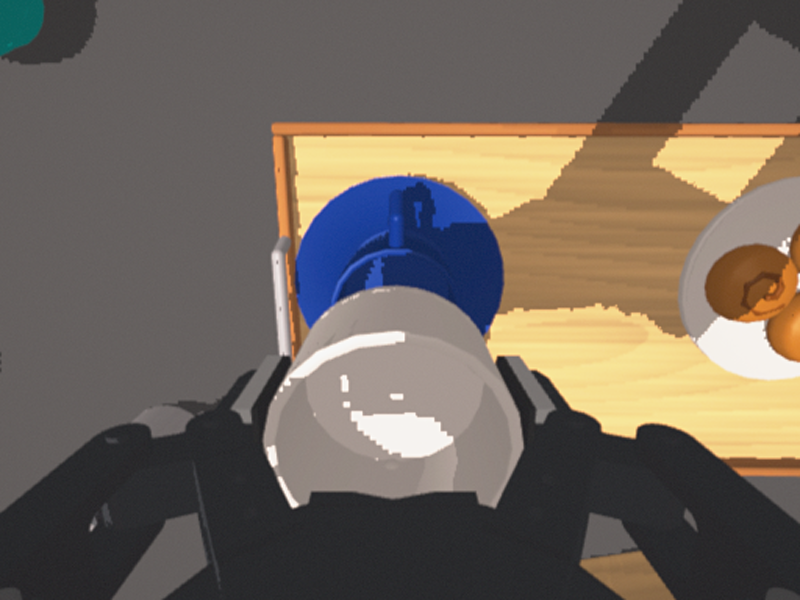

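```bash
python3 -c "
from h import *
c=load('w10');p=atz(c,396*.64,250*.64,.078);print(p, p[0]+.034)
f=c['frame'][140:200,190:310,::-1];f=np.clip(255*(f/255.)**.5,0,255).astype(np.uint8);cv2.imwrite('pics/z.png',cv2.resize(f,(800,400),interpolation=cv2.INTER_CUBIC))
"
```

```text
[ 0.4667531  -0.13171202  0.078     ] 0.5007531042012966
```

View pics/z.png

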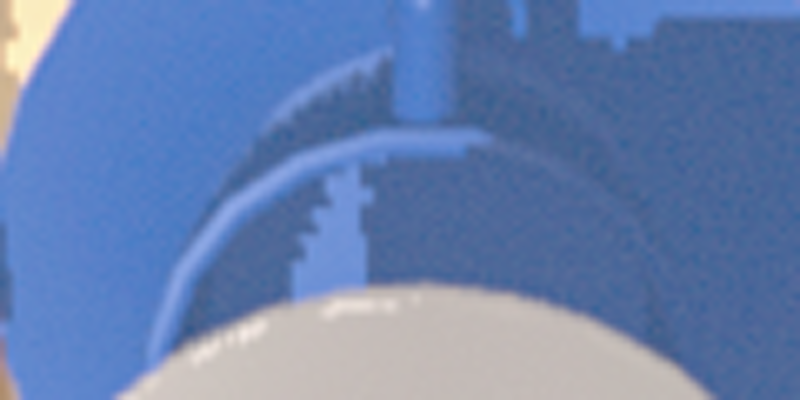

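Request:
drive_tool([
  [[0.001, 0.0005, -0.01], 0],
  [[0, 0, -0.015], 0],
  [[0, 0, -0.01], 0],
  [[0, 0, -0.004], 0],
  [[0, 0, 0], 0],
])

```text
time_s: 14.55
eef_pos: [0.4958, -0.1384, 0.1064]
eef_rot: [0.01, 0.034, 0.999, -0.008]
wrist_force: [-0.6, 0.1, -1.5]
opening: 0.797
```

Request:
drive_tool([
  [[0.002, 0.005, 0], 0.01],
  [[0, 0, 0], 0],
  [[0, 0, 0], 0],
])

```text
time_s: 14.85
eef_pos: [0.4984, -0.1336, 0.107]
eef_rot: [0.01, 0.029, 0.999, -0.008]
wrist_force: [-0.0, -0.1, -2.0]
opening: 0.794
```

Request:
drive_tool([
  [[0, 0, -0.007], 0],
  [[0, 0, -0.006], 0],
  [[0, 0, 0], 0],
])

```text
time_s: 15.15
eef_pos: [0.4991, -0.1336, 0.0939]
eef_rot: [0.011, 0.029, 0.999, -0.009]
wrist_force: [0.0, -0.2, -1.5]
opening: 0.796
```

```bash
python3 -c "
from h import *
st();wr('w11');c=snap('scene','s4');st()
b=c['frame'][125:205,220:300,::-1];cv2.imwrite('pics/s4c.png',cv2.resize(b,(600,600),interpolation=cv2.INTER_CUBIC))"
```

```text
t 15.15 pos [ 0.4991 -0.1336  0.0939] jaw 86.68 F [ 0.  -0.2 -1.5] op 0.796 q6 -2.0
t 15.25 pos [ 0.4994 -0.1339  0.0945] jaw 86.68 F [ 0.3 -0.4 -0.7] op 0.798 q6 -2.0
```

View pics/w11b.png

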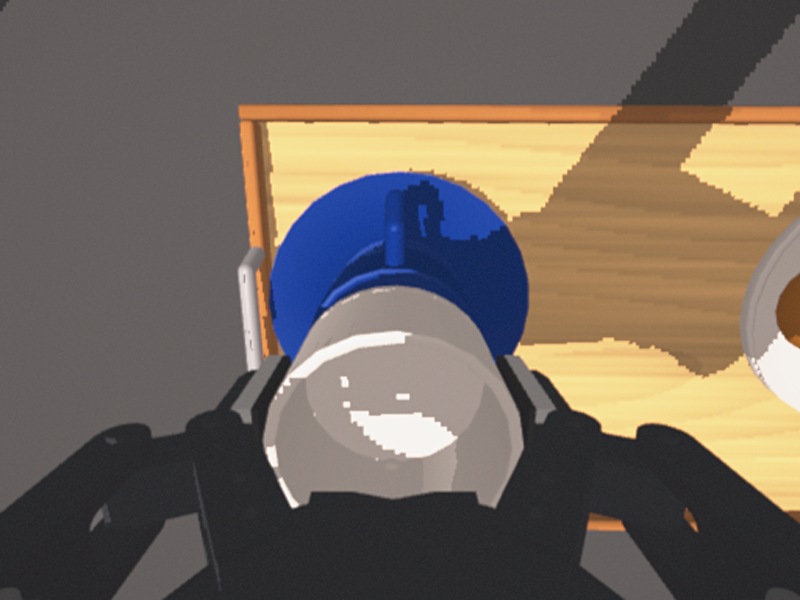

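View pics/s4c.png

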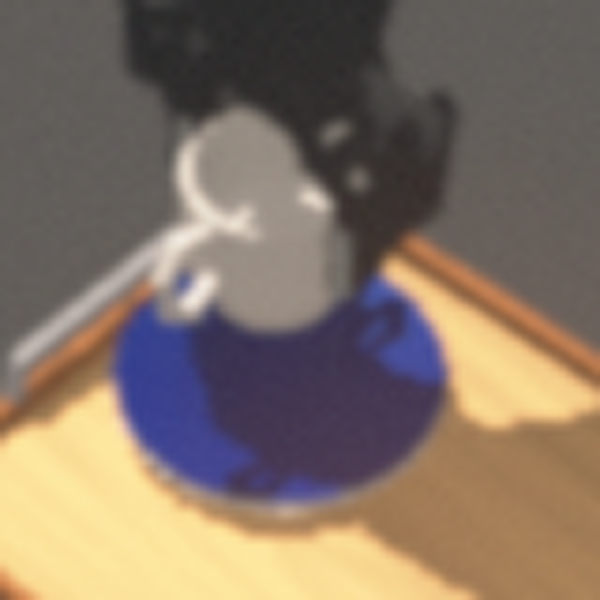

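The white cup is in line over the blue mouth, with its handle to +x opposite the blue one's. Lowering in small steps.

Request:
drive_tool([
  [[-0.001, 0.0005, -0.006], 0],
  [[0, 0, -0.005], 0],
  [[0, 0, 0], 0],
])

```text
time_s: 15.55
eef_pos: [0.4985, -0.1334, 0.0829]
eef_rot: [0.012, 0.029, 0.999, -0.009]
wrist_force: [-0.4, 0.8, -2.1]
opening: 0.798
```

Request:
drive_tool([
  [[-0.001, 0.0005, -0.005], 0],
  [[0, 0, 0], 0],
])

```text
time_s: 15.75
eef_pos: [0.4972, -0.1328, 0.0772]
eef_rot: [0.012, 0.029, 0.999, -0.009]
wrist_force: [0.9, 0.4, -2.5]
opening: 0.796
```

Request:
drive_tool([
  [[0.0005, 0, -0.002], 0],
  [[0, 0, 0], 0],
])

```text
time_s: 15.95
eef_pos: [0.4986, -0.1331, 0.0761]
eef_rot: [0.013, 0.029, 0.999, -0.009]
wrist_force: [-0.0, 0.8, -1.3]
opening: 0.799
```

Request:
drive_tool([
  [[0, 0, -0.002], 0],
  [[0, 0, 0], 0],
])

```text
time_s: 16.15
eef_pos: [0.4998, -0.1332, 0.0763]
eef_rot: [0.013, 0.029, 0.999, -0.009]
wrist_force: [-0.2, 0.2, -1.7]
opening: 0.797
```

Request:
drive_tool([
  [[-0.0015, 0, -0.003], 0],
])

```text
time_s: 16.25
eef_pos: [0.5003, -0.1335, 0.0756]
eef_rot: [0.016, 0.029, 0.999, -0.01]
wrist_force: [-5.4, 7.2, 32.7]
opening: 0.794
```

Seated: 33 N contact at z = 0.0756, expected 0.076. Releasing.

Request:
drive_tool([
  [[-0.001, 0, 0.001], 0],
  [[0, 0, 0], 0],
  [[0, 0, 0], 0],
  [[0, 0, 0], 0],
], gripper=1)

```text
time_s: 16.65
eef_pos: [0.5002, -0.134, 0.077]
eef_rot: [0.017, 0.029, 0.999, -0.01]
wrist_force: [0.5, 0.7, -0.4]
opening: 1.002
```

```bash
python3 -c "
from h import *
st();wr('w12');c=snap('scene','s5')
b=c['frame'][125:205,220:300,::-1];cv2.imwrite('pics/s5c.png',cv2.resize(b,(600,600),interpolation=cv2.INTER_CUBIC))"
```

```text
t 16.65 pos [ 0.5002 -0.134   0.077 ] jaw 86.65 F [ 0.5  0.7 -0.4] op 1.002 q6 -2.0
```

View pics/w12b.png

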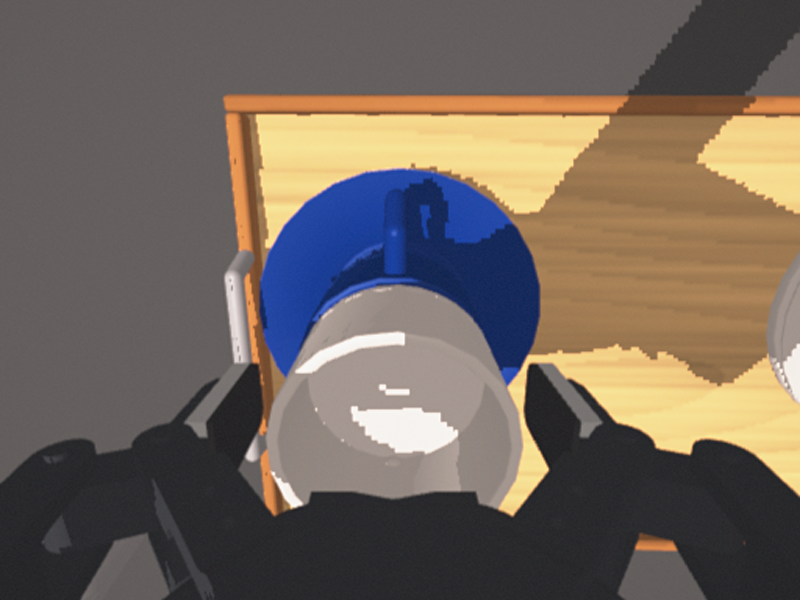

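View pics/s5c.png

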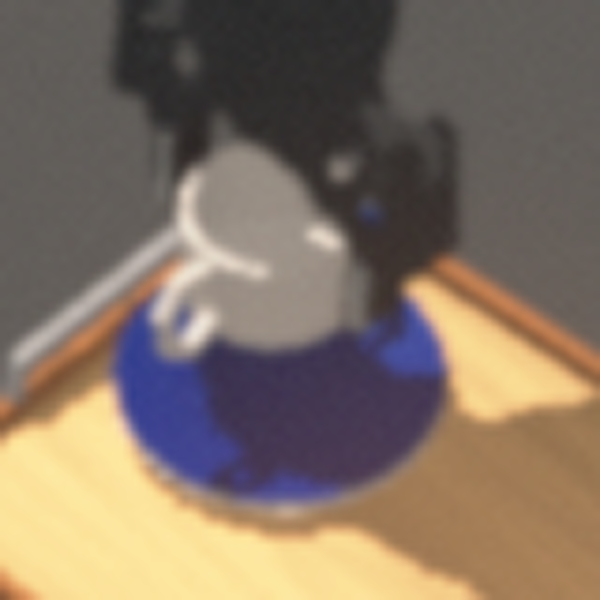

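Both cups stand free. Rising and going to the jug.

Request:
drive_tool([
  [[0, 0, 0.02], 0],
  [[0, 0, 0.04], 0],
  [[0, 0, 0.04], 0],
  [[0.005, -0.01, 0.01], -0.1],
  [[0.018, -0.028, 0], -0.13],
  [[0.022, -0.034, 0], -0.13],
  [[0.022, -0.034, 0], -0.13],
  [[0.022, -0.034, 0], -0.13],
  [[0.016, -0.022, 0], -0.13],
  [[0.006, -0.01, 0], -0.1],
])

```text
time_s: 17.75
eef_pos: [0.6115, -0.3098, 0.189]
eef_rot: [0.01, 0.452, 0.892, -0.014]
wrist_force: [0.2, 0.2, 0.5]
opening: 0.998
```

Request:
drive_tool([
  [[0, 0, 0], 0],
  [[0, 0, 0], 0],
])

```text
time_s: 17.95
eef_pos: [0.6113, -0.3111, 0.1872]
eef_rot: [0.009, 0.452, 0.892, -0.014]
wrist_force: [0.5, -0.0, -0.3]
opening: 1.002
```

```bash
python3 -c "
from h import *
st();c=wr('w13');t=snap('top','t3');s=snap('scene','s6');st()
print(proj(c,[.6163,-.3115,.082])/.64,proj(c,[.6163,-.3115,.076])/.64,proj(c,[.5837,-.2714,.052])/.64)
b=s['frame'][125:205,220:300,::-1];a=t['frame'][178:238,242:302,::-1]
f=lambda x:np.clip(255*(cv2.resize(x,(400,400),interpolation=cv2.INTER_CUBIC)/255.)**.6,0,255).astype(np.uint8)
cv2.imwrite('pics/s6c.png',np.hstack([f(a),f(b)]))"
```

```text
t 17.95 pos [ 0.6113 -0.3111  0.1872] jaw 36.19 F [ 0.5 -0.  -0.3] op 1.002 q6 -1.26
t 18.1 pos [ 0.6113 -0.3105  0.1879] jaw 36.18 F [ 0.1  0.7 -0.5] op 1.0 q6 -1.26
[402.56841198 291.26052068] [402.50681588 288.32450908] [398.51113307 196.68575753]
```

View pics/w13b.png

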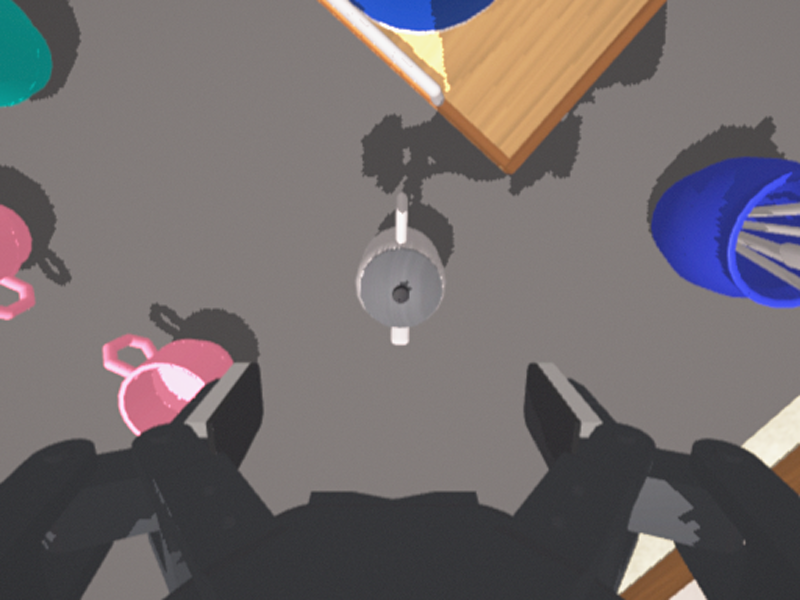

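View pics/s6c.png

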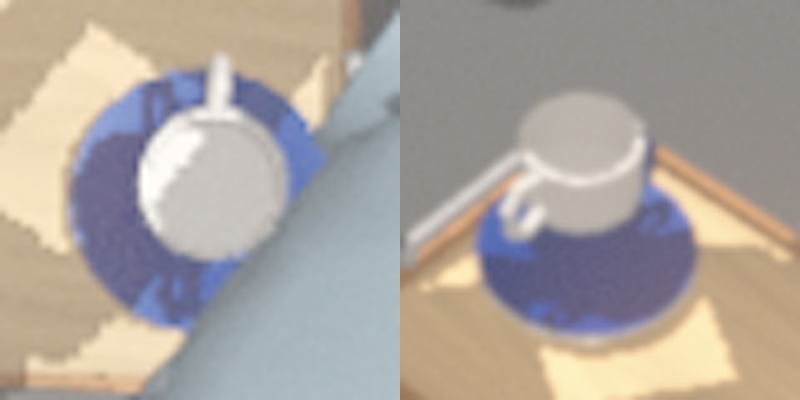

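Cups look stacked and upright, blue handle behind right. Jug knob at (401,292), predicted (402,291), with the handle straight at the camera. Centring and descending.

Request:
drive_tool([
  [[0.003, 0, -0.01], 0],
  [[0, 0, -0.03], 0],
  [[0, 0, -0.03], 0],
  [[0, 0, -0.02], 0],
  [[0, 0, -0.005], 0],
  [[0, 0, 0], 0],
  [[0, 0, 0], 0],
])

```text
time_s: 18.8
eef_pos: [0.6148, -0.3061, 0.0909]
eef_rot: [0.011, 0.448, 0.894, -0.014]
wrist_force: [-0.1, 0.4, 0.9]
opening: 1.0
```

```bash
python3 -c "
from h import *
st();c=wr('w14')
print(proj(c,[.6163,-.3115,.082])/.64)"
```

```text
t 18.8 pos [ 0.6148 -0.3061  0.0909] jaw 36.7 F [-0.1  0.4  0.9] op 1.0 q6 -1.25
[388.62678833 370.78715981]
```

View pics/w14b.png

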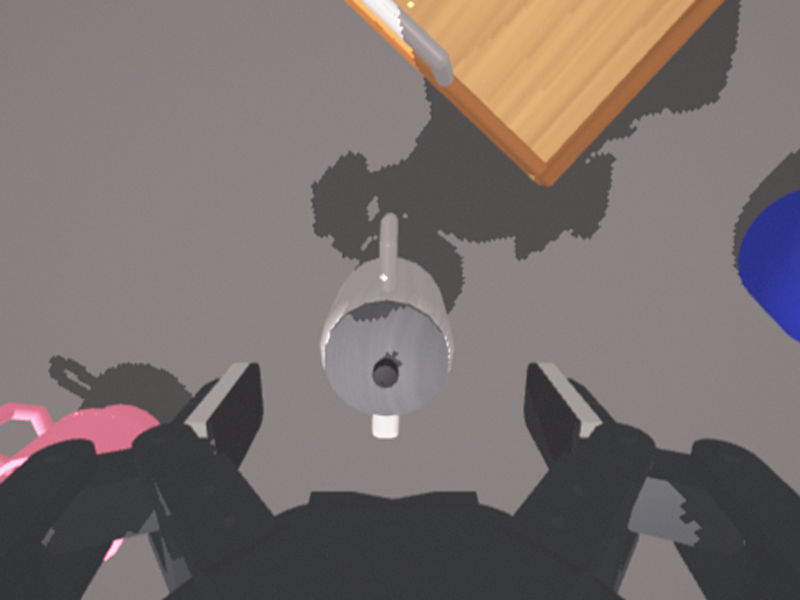

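Request:
drive_tool([
  [[0.001, -0.005, -0.005], 0],
  [[0, 0, -0.02], 0],
  [[0, 0, -0.02], 0],
  [[0, 0, -0.01], 0],
  [[0, 0, 0], 0],
  [[0, 0, 0], 0],
])

```text
time_s: 19.45
eef_pos: [0.6204, -0.3159, 0.0417]
eef_rot: [0.018, 0.448, 0.894, -0.015]
wrist_force: [0.7, -0.1, -0.5]
opening: 1.002
```

```bash
python3 -c "
from h import *
st()"
```

```text
t 19.45 pos [ 0.6204 -0.3159  0.0417] jaw 36.69 F [ 0.7 -0.1 -0.5] op 1.002 q6 -1.26
```

Request:
drive_tool([
  [[-0.004, 0.003, -0.005], 0],
  [[0, 0, -0.01], 0],
  [[0, 0, -0.005], 0],
  [[0, 0, 0], 0],
])

```text
time_s: 19.85
eef_pos: [0.6174, -0.3136, 0.023]
eef_rot: [0.02, 0.448, 0.894, -0.015]
wrist_force: [-0.6, 1.0, -0.2]
opening: 1.001
```

```bash
python3 -c "
from h import *
st();c=wr('w15')"
```

```text
t 19.85 pos [ 0.6174 -0.3136  0.023 ] jaw 36.7 F [-0.6  1.  -0.2] op 1.001 q6 -1.26
```

View pics/w15b.png

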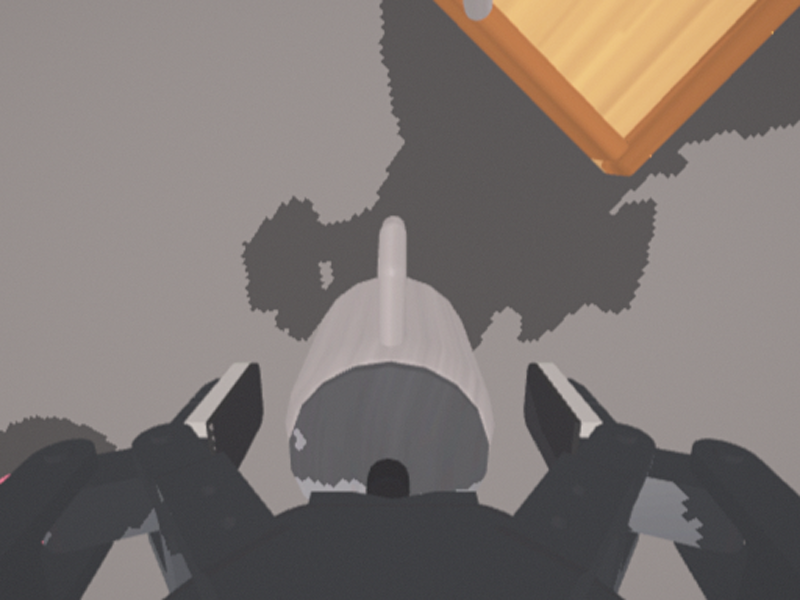

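Request:
drive_tool([
  [[-0.001, 0.001, -0.004], 0],
  [[0, 0, 0], 0],
])

```text
time_s: 20.1
eef_pos: [0.6166, -0.3127, 0.0192]
eef_rot: [0.021, 0.448, 0.894, -0.015]
wrist_force: [0.7, 0.1, 0.3]
opening: 1.001
```

Request:
drive_tool([
  [[0, 0, 0], 0],
  [[0, 0, 0], 0],
  [[0, 0, 0], 0],
  [[0, 0, 0], 0],
  [[0, 0, 0], 0],
  [[0, 0, 0], 0],
  [[0, 0, 0], 0],
], gripper=0)

```text
time_s: 20.8
eef_pos: [0.617, -0.3132, 0.0199]
eef_rot: [0.021, 0.448, 0.894, -0.015]
wrist_force: [0.2, 0.3, 0.9]
opening: 0.664
```

```bash
python3 -c "
from h import *
st();q=get_obs()['eef_rot'];M=R.from_quat(np.r_[q[1:],q[0]]).as_matrix();print(M.round(3),get_obs()['q'].round(3))"
```

```text
t 20.8 pos [ 0.617  -0.3132  0.0199] jaw 36.7 F [0.2 0.3 0.9] op 0.664 q6 -1.26
[[-0.597  0.802  0.024]
 [ 0.8    0.598 -0.047]
 [-0.052 -0.009 -0.999]] [-0.63   0.64   1.443 -0.028  1.012 -1.256]
```

Jug held at 56 mm opening. Lifting high enough to pass over the cups, then turning the handle to the front on the way.

Request:
drive_tool([
  [[0, 0, 0.02], 0],
  [[0, 0, 0.04], 0],
  [[0, 0, 0.045], 0],
  [[0, 0.005, 0.04], 0],
  [[-0.004, 0.02, 0.01], 0.06],
  [[-0.01, 0.035, 0], 0.1],
  [[-0.014, 0.042, 0], 0.11],
  [[-0.015, 0.042, 0], 0.12],
  [[-0.015, 0.042, 0], 0.12],
  [[-0.015, 0.042, 0], 0.11],
])

```text
time_s: 21.8
eef_pos: [0.5357, -0.0802, 0.1726]
eef_rot: [0.019, 0.147, 0.989, -0.009]
wrist_force: [0.9, 1.0, -2.2]
opening: 0.668
```

```bash
python3 -c "
from h import *
st()"
```

```text
t 21.8 pos [ 0.5357 -0.0802  0.1726] jaw 73.06 F [ 0.9  1.  -2.2] op 0.668 q6 -1.63
```

Request:
drive_tool([
  [[-0.01, 0.03, -0.01], 0.08],
  [[-0.008, 0.02, -0.01], 0.06],
  [[-0.004, 0.01, -0.01], 0.03],
  [[-0.001, 0.002, 0], 0.01],
  [[0, 0, 0], 0],
  [[0, 0, 0], 0],
])

```text
time_s: 22.4
eef_pos: [0.5077, -0.0113, 0.1398]
eef_rot: [0.018, 0.051, 0.999, -0.007]
wrist_force: [-1.1, -0.6, -3.3]
opening: 0.663
```

```bash
python3 -c "
from h import *
st();c=wr('w16')"
```

```text
t 22.4 pos [ 0.5077 -0.0113  0.1398] jaw 84.17 F [-1.1 -0.6 -3.3] op 0.663 q6 -1.72
```

View pics/w16b.png

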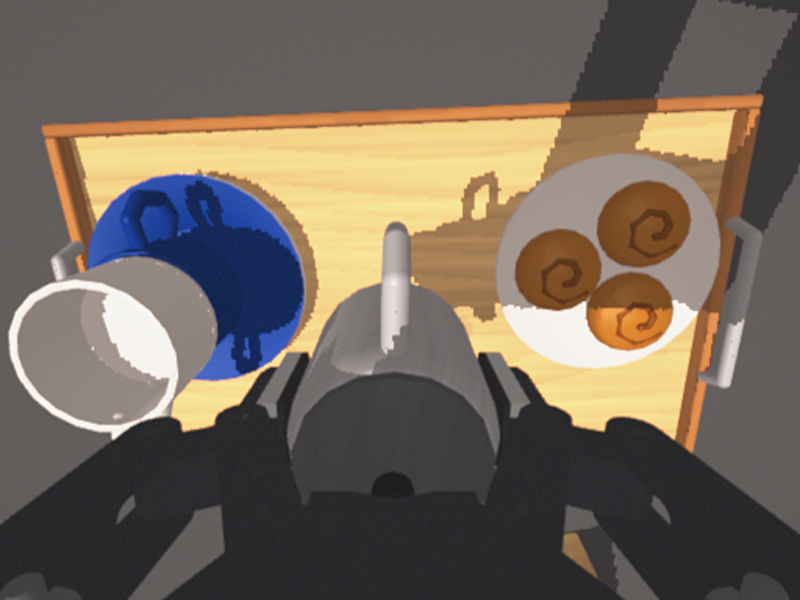

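Jug hangs midway between the saucer edge (305) and plate edge (497), handle forward. Descending.

Request:
drive_tool([
  [[-0.0005, 0.002, -0.01], 0.03],
  [[0, 0, -0.025], 0],
  [[0, 0, -0.025], 0],
  [[0, 0, -0.015], 0],
  [[0, 0, -0.005], 0],
  [[0, 0, 0], 0],
])

```text
time_s: 23.05
eef_pos: [0.5107, -0.0138, 0.0574]
eef_rot: [0.021, 0.036, 0.999, -0.007]
wrist_force: [-0.2, 0.3, -2.5]
opening: 0.662
```

```bash
python3 -c "
from h import *
st()"
```

```text
t 23.05 pos [ 0.5107 -0.0138  0.0574] jaw 85.87 F [-0.2  0.3 -2.5] op 0.662 q6 -1.75
```

Request:
drive_tool([
  [[-0.004, 0.005, -0.003], 0],
  [[0, 0, -0.01], 0],
  [[0, 0, -0.005], 0],
  [[0, 0, 0], 0],
])

```text
time_s: 23.45
eef_pos: [0.5082, -0.0091, 0.0401]
eef_rot: [0.023, 0.036, 0.999, -0.008]
wrist_force: [1.1, 0.2, -2.6]
opening: 0.661
```

```bash
python3 -c "
from h import *
st();c=wr('w17')"
```

```text
t 23.45 pos [ 0.5082 -0.0091  0.0401] jaw 85.88 F [ 1.1  0.2 -2.6] op 0.661 q6 -1.74
```

View pics/w17b.png

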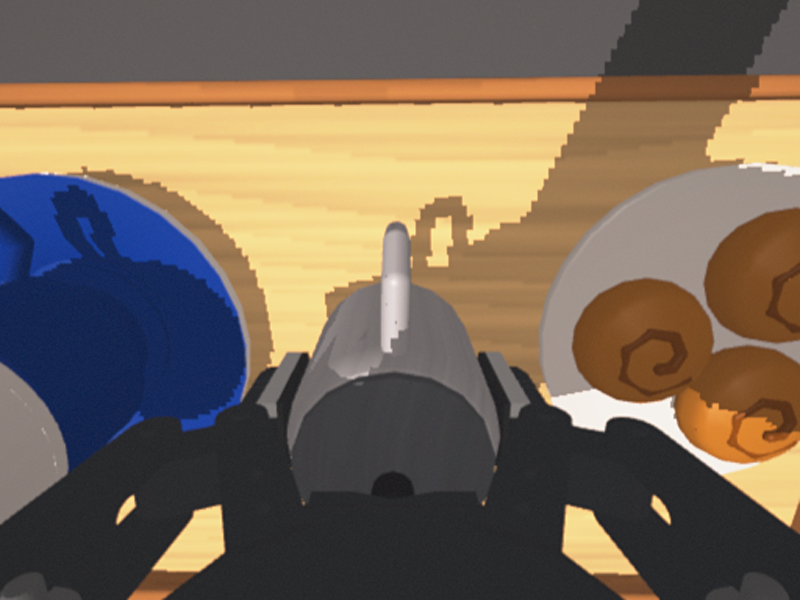

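Request:
drive_tool([
  [[-0.001, 0, -0.005], 0],
  [[0, 0, -0.004], 0],
  [[0, 0, 0], 0],
])

```text
time_s: 23.8
eef_pos: [0.5081, -0.0093, 0.0314]
eef_rot: [0.024, 0.036, 0.999, -0.008]
wrist_force: [0.8, -0.3, -2.3]
opening: 0.667
```

Request:
drive_tool([
  [[-0.001, 0, -0.004], 0],
  [[0, 0, 0], 0],
])

```text
time_s: 24.0
eef_pos: [0.507, -0.0093, 0.0271]
eef_rot: [0.024, 0.036, 0.999, -0.008]
wrist_force: [-0.4, 0.5, -3.6]
opening: 0.663
```

Request:
drive_tool([
  [[-0.001, 0, -0.003], 0],
  [[0, 0, 0], 0],
])

```text
time_s: 24.2
eef_pos: [0.5082, -0.0098, 0.0265]
eef_rot: [0.026, 0.036, 0.999, -0.008]
wrist_force: [-0.1, -0.4, -3.3]
opening: 0.666
```

Request:
drive_tool([
  [[-0.001, 0, -0.0025], 0],
])

```text
time_s: 24.3
eef_pos: [0.5088, -0.0101, 0.0258]
eef_rot: [0.028, 0.036, 0.999, -0.009]
wrist_force: [-9.4, 1.6, 30.9]
opening: 0.661
```

Request:
drive_tool([
  [[0, 0, 0], 0],
  [[0, 0, 0], 0],
  [[0, 0, 0], 0],
], gripper=0.88)

```text
time_s: 24.6
eef_pos: [0.5103, -0.0105, 0.0269]
eef_rot: [0.029, 0.036, 0.999, -0.009]
wrist_force: [-0.8, 0.1, -0.8]
opening: 0.883
```

```bash
python3 -c "
from h import *
st();c=wr('w18')"
```

```text
t 24.6 pos [ 0.5103 -0.0105  0.0269] jaw 85.89 F [-0.8  0.1 -0.8] op 0.883 q6 -1.75
```

View pics/w18b.png

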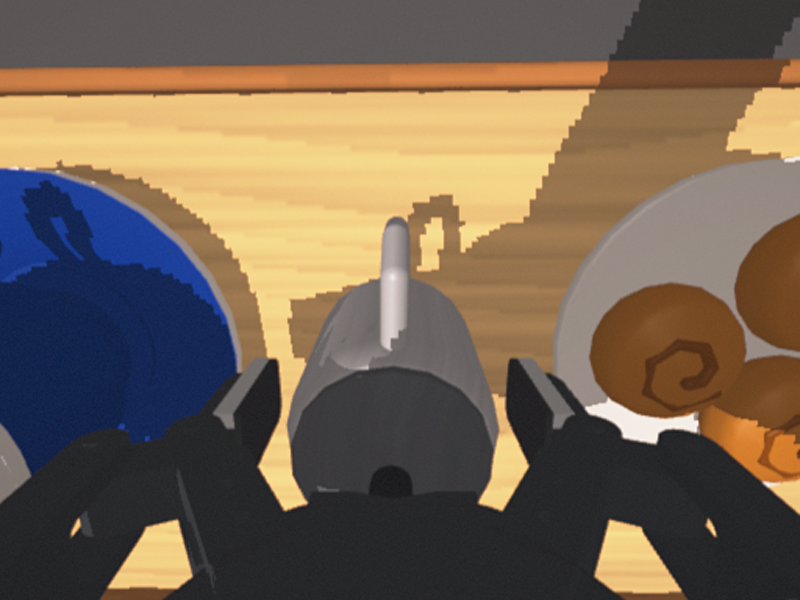

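Jug released and standing with its handle forward. Up and over to the sugar bowl.

Request:
drive_tool([
  [[0, 0, 0.02], 0],
  [[0, 0, 0.04], 0],
  [[0, 0, 0.045], 0],
  [[-0.003, 0.01, 0.03], 0],
  [[-0.009, 0.035, 0], 0],
  [[-0.013, 0.046, 0], 0],
  [[-0.013, 0.046, 0], 0],
  [[-0.013, 0.046, 0], 0],
  [[-0.013, 0.046, 0], 0],
  [[-0.011, 0.04, 0], 0],
], gripper=1)

```text
time_s: 25.65
eef_pos: [0.4326, 0.2625, 0.1675]
eef_rot: [0.031, 0.042, 0.999, -0.009]
wrist_force: [1.4, -1.4, -0.2]
opening: 1.0
```

Request:
drive_tool([
  [[-0.008, 0.025, 0], 0],
  [[-0.003, 0.01, 0], 0],
  [[0, 0, 0], 0],
  [[0, 0, 0], 0],
])

```text
time_s: 26.05
eef_pos: [0.4187, 0.3026, 0.1667]
eef_rot: [0.031, 0.038, 0.999, -0.009]
wrist_force: [0.5, -0.3, 0.1]
opening: 0.998
```

```bash
python3 -c "
from h import *
st();c=wr('w19')
print(proj(c,[.4188,.323,.075])/.64)
t=snap('top','t4')
cv2.imwrite('pics/t4c.png',cv2.resize(t['frame'][150:250,160:310,::-1],(800,533),interpolation=cv2.INTER_CUBIC))
s=snap('scene','s7');cv2.imwrite('pics/s7c.png',cv2.resize(s['frame'][120:280,180:380,::-1],(750,600),interpolation=cv2.INTER_CUBIC))"
```

```text
t 26.05 pos [0.4187 0.3026 0.1667] jaw 85.64 F [ 0.5 -0.3  0.1] op 0.998 q6 -1.05
[432.98382641 285.73525302]
```

View pics/w19b.png

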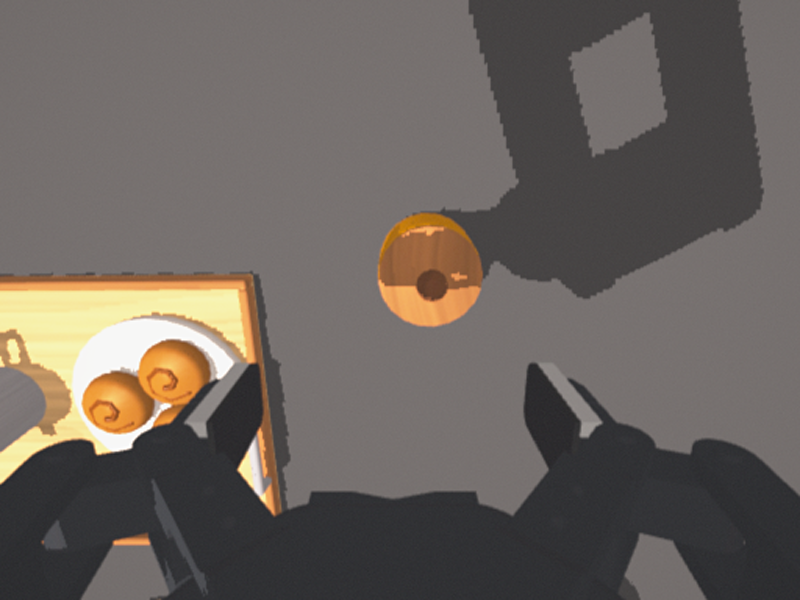

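View pics/t4c.png

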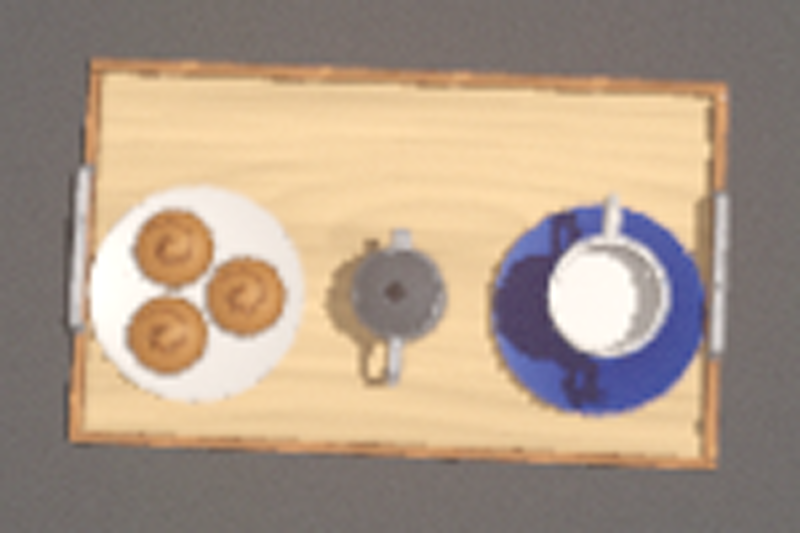

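View pics/s7c.png

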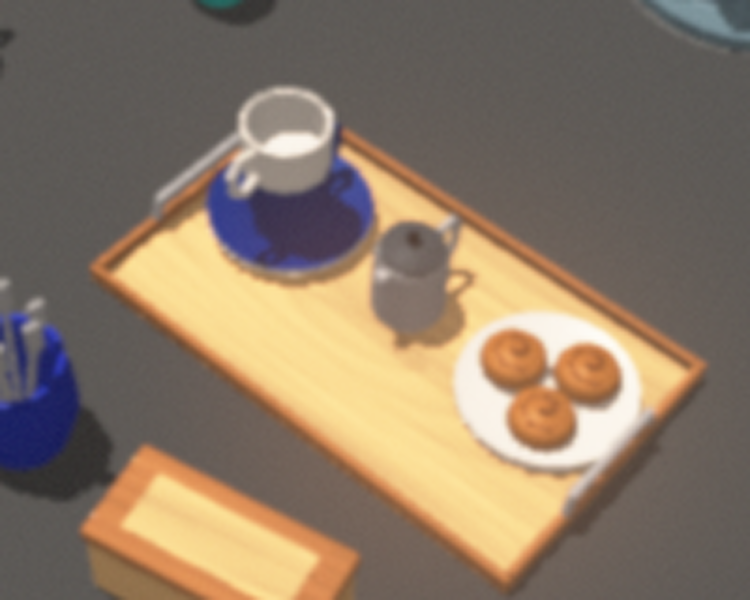

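Jug and cups stand as wanted: jug knob at (396,292) and white rim centre at (609,297). The sugar knob at (432,286) matches its prediction (433,286).

```bash
python3 -c "
from h import *
T=load('t4');tr=lambda x,y:np.array([160+(x+.5)/5.333-.5,150+(y+.5)/5.333-.5])
S=load('s7');sr=lambda x,y:np.array([180+(x+.5)/3.75-.5,120+(y+.5)/3.75-.5])
C=np.array([.5302,-.0092]);a=-.061;Rm=np.array([[np.cos(a),np.sin(a)],[-np.sin(a),np.cos(a)]])
for n,p,s,z in [('white',(609,297),(287,127),.119),('jug',(396,292),(413,238),.086)]:
    w=atz(T,*tr(*p),z)[:2];w2=atz(S,*sr(*s),z)[:2]; q,r=tri(ray(T,*tr(*p)),ray(S,*sr(*s)))
    print(n,w,w2,q,r,'tray',Rm@(w-C),Rm@(w2-C))
"
```

```text
white [ 0.50015196 -0.13401625] [ 0.50622762 -0.12832729] [ 0.50022735 -0.13392558  0.1105032 ] [np.float64(0.000625387481022981), np.float64(0.0006253874810229317)] tray [-0.02238308 -0.12641589] [-0.01666554 -0.12036713]
jug [ 0.50754803 -0.01018229] [ 0.51062909 -0.00916894] [ 0.50795102 -0.01035996  0.08253925] [np.float64(0.00039718108198066984), np.float64(0.00039718108198078786)] tray [-0.02254996 -0.00236138] [-0.01953641 -0.00116208]
```

Request:
drive_tool([
  [[0, 0.012, -0.01], 0],
  [[0, 0.003, -0.02], 0],
  [[0, 0, -0.02], 0],
  [[0, 0, -0.01], 0],
  [[0, 0, 0], 0],
  [[0, 0, 0], 0],
])

```text
time_s: 26.8
eef_pos: [0.4217, 0.3162, 0.1036]
eef_rot: [0.032, 0.043, 0.999, -0.008]
wrist_force: [0.2, 0.3, -0.1]
opening: 1.006
```

```bash
python3 -c "
from h import *
st();c=wr('w20')
print(proj(c,[.4188,.323,.075])/.64)"
```

```text
t 26.8 pos [0.4217 0.3162 0.1036] jaw 85.07 F [ 0.2  0.3 -0.1] op 1.006 q6 -1.01
[410.40264052 328.39663892]
```

View pics/w20b.png

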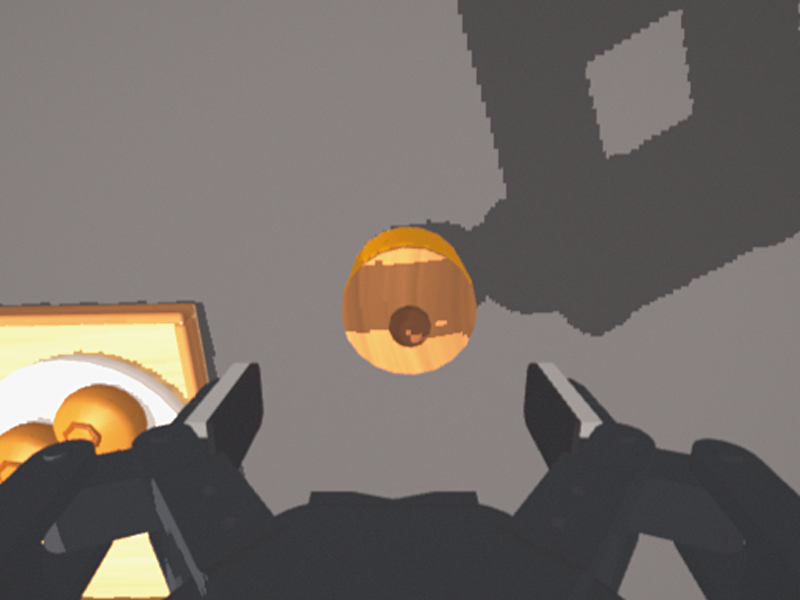

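Request:
drive_tool([
  [[-0.002, 0.006, -0.005], 0],
  [[0, 0, -0.015], 0],
  [[0, 0, -0.02], 0],
  [[0, 0, -0.01], 0],
  [[0, 0, 0], 0],
  [[0, 0, 0], 0],
])

```text
time_s: 27.45
eef_pos: [0.4226, 0.3256, 0.0564]
eef_rot: [0.036, 0.043, 0.998, -0.006]
wrist_force: [0.3, 0.1, 0.7]
opening: 1.003
```

```bash
python3 -c "
from h import *
st();c=wr('w21')
print(proj(c,[.4188,.323,.075])/.64)"
```

```text
t 27.45 pos [0.4226 0.3256 0.0564] jaw 85.05 F [0.3 0.1 0.7] op 1.003 q6 -0.99
[383.91027617 389.64536286]
```

View pics/w21b.png

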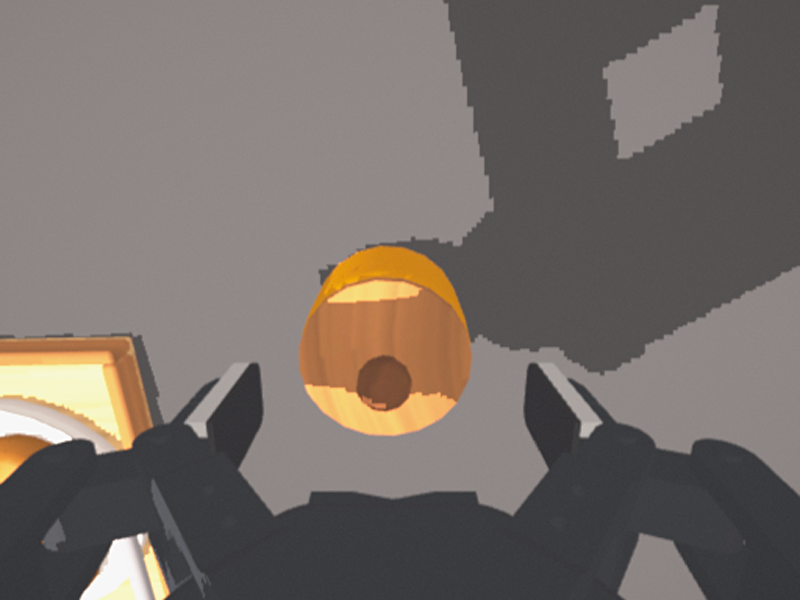

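Request:
drive_tool([
  [[-0.005, -0.0025, -0.004], 0],
  [[0, 0, -0.01], 0],
  [[0, 0, -0.01], 0],
  [[0, 0, -0.005], 0],
  [[0, 0, 0], 0],
])

```text
time_s: 28.0
eef_pos: [0.4182, 0.3234, 0.027]
eef_rot: [0.037, 0.043, 0.998, -0.005]
wrist_force: [-0.3, -0.7, -0.1]
opening: 1.0
```

```bash
python3 -c "
from h import *
st();c=wr('w22')"
```

```text
t 28.0 pos [0.4182 0.3234 0.027 ] jaw 85.03 F [-0.3 -0.7 -0.1] op 1.0 q6 -0.99
```

View pics/w22b.png

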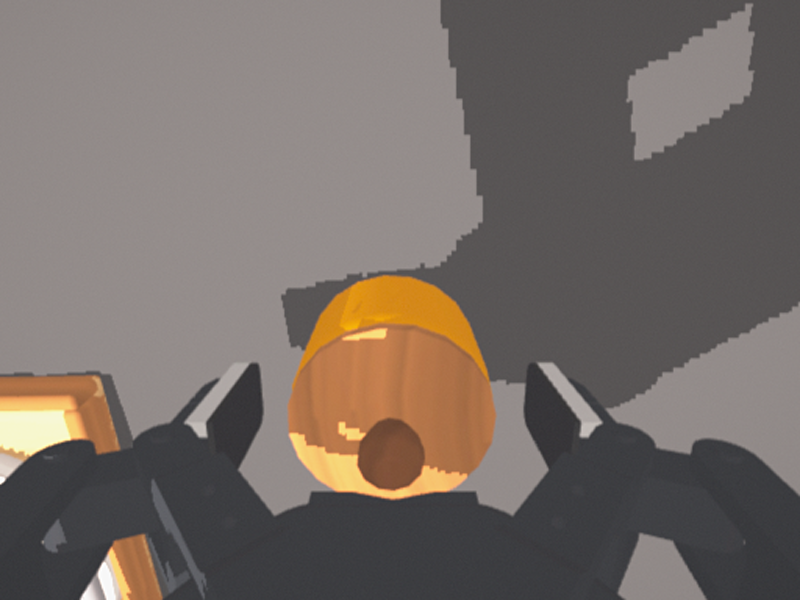

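Request:
drive_tool([
  [[-0.0015, 0, -0.006], 0],
  [[0, 0, -0.005], 0],
  [[0, 0, 0], 0],
])

```text
time_s: 28.35
eef_pos: [0.417, 0.3236, 0.0155]
eef_rot: [0.037, 0.043, 0.998, -0.004]
wrist_force: [-1.2, 0.5, -0.3]
opening: 1.002
```

Request:
drive_tool([
  [[0, 0, -0.001], 0],
  [[0, 0, 0], 0],
  [[0, 0, 0], 0],
  [[0, 0, 0], 0],
  [[0, 0, 0], 0],
  [[0, 0, 0], 0],
], gripper=0)

```text
time_s: 28.95
eef_pos: [0.4171, 0.3236, 0.0149]
eef_rot: [0.037, 0.043, 0.998, -0.005]
wrist_force: [0.8, 0.2, -0.9]
opening: 0.731
```

```bash
python3 -c "
from h import *
st();c=wr('w23')"
```

```text
t 28.95 pos [0.4171 0.3236 0.0149] jaw 85.03 F [ 0.8  0.2 -0.9] op 0.731 q6 -0.98
```

View pics/w23b.png

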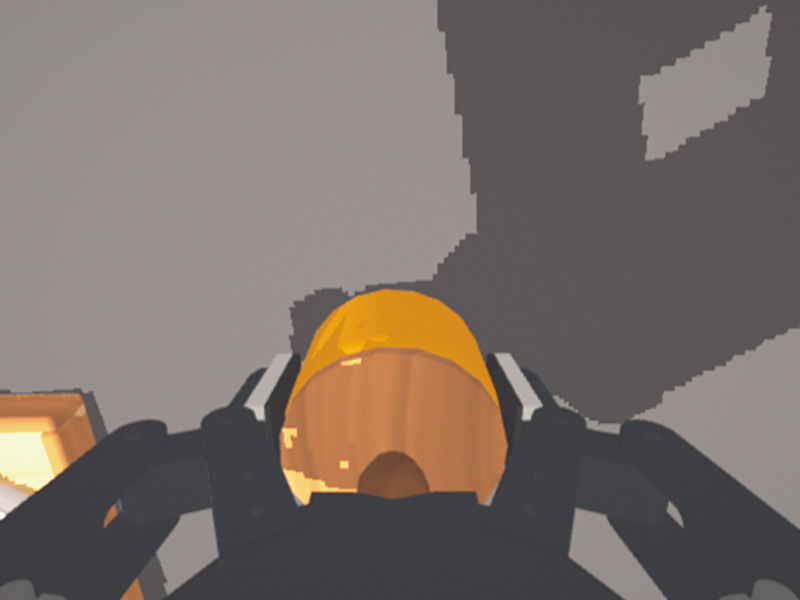

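Sugar bowl held at 62 mm opening. Lifting and carrying it behind the jug.

Request:
drive_tool([
  [[0, 0, 0.02], 0],
  [[0, 0, 0.04], 0],
  [[0, 0, 0.045], 0],
  [[0.006, -0.012, 0.015], 0],
  [[0.019, -0.036, 0], 0.01],
  [[0.022, -0.043, 0], 0.01],
  [[0.022, -0.043, 0], 0],
  [[0.022, -0.043, 0], 0],
  [[0.022, -0.043, 0], 0],
  [[0.022, -0.043, 0], 0],
])

```text
time_s: 30.0
eef_pos: [0.5492, 0.0552, 0.1381]
eef_rot: [0.036, 0.027, 0.999, -0.004]
wrist_force: [0.7, 1.4, -2.6]
opening: 0.731
```

```bash
python3 -c "
from h import *
st()"
```

```text
t 30.0 pos [0.5492 0.0552 0.1381] jaw 86.91 F [ 0.7  1.4 -2.6] op 0.731 q6 -1.63
```

Request:
drive_tool([
  [[0.019, -0.03, 0], 0],
  [[0.012, -0.02, 0], 0],
  [[0.006, -0.008, 0], 0],
  [[0.001, -0.002, 0], 0],
  [[0, 0, 0], 0],
  [[0, 0, 0], 0],
])

```text
time_s: 30.6
eef_pos: [0.5881, -0.012, 0.1361]
eef_rot: [0.034, 0.03, 0.999, -0.005]
wrist_force: [0.5, -0.4, -2.5]
opening: 0.728
```

```bash
python3 -c "
from h import *
st();c=wr('w24')"
```

```text
t 30.6 pos [ 0.5881 -0.012   0.1361] jaw 86.51 F [ 0.5 -0.4 -2.5] op 0.728 q6 -1.74
```

View pics/w24b.png

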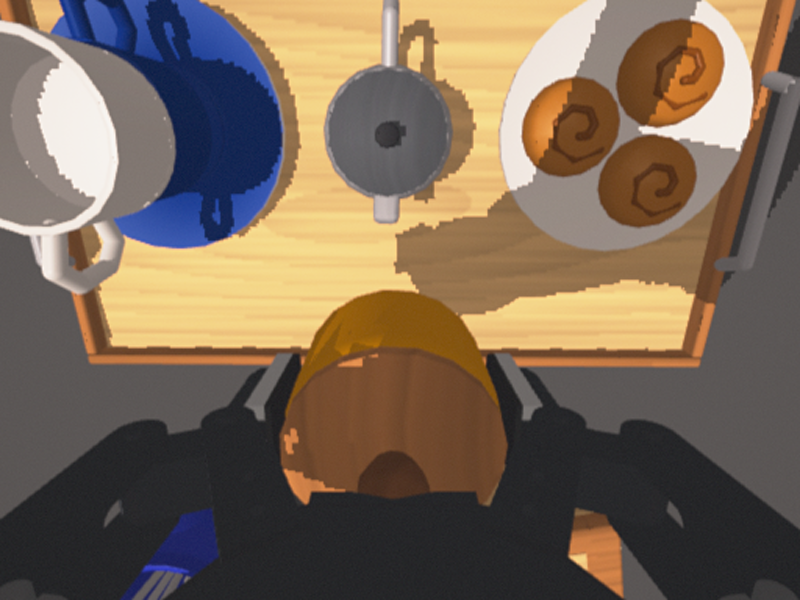

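Sugar bowl is in line behind the jug (jug knob column 388, bowl 394). Descending.

Request:
drive_tool([
  [[0.003, -0.001, -0.01], 0],
  [[0, 0, -0.025], 0],
  [[0, 0, -0.025], 0],
  [[0, 0, -0.015], 0],
  [[0, 0, -0.005], 0],
  [[0, 0, 0], 0],
])

```text
time_s: 31.25
eef_pos: [0.59, -0.0073, 0.0521]
eef_rot: [0.035, 0.027, 0.999, -0.004]
wrist_force: [0.8, -0.1, -2.7]
opening: 0.729
```

Request:
drive_tool([
  [[0.001, -0.005, -0.004], 0],
  [[0, -0.001, -0.008], 0],
  [[0, 0, -0.005], 0],
  [[0, 0, 0], 0],
])

```text
time_s: 31.65
eef_pos: [0.5928, -0.0137, 0.036]
eef_rot: [0.037, 0.026, 0.999, -0.005]
wrist_force: [0.4, 0.3, -2.5]
opening: 0.726
```

```bash
python3 -c "
from h import *
st();c=wr('w25')"
```

```text
t 31.65 pos [ 0.5928 -0.0137  0.036 ] jaw 86.98 F [ 0.4  0.3 -2.5] op 0.726 q6 -1.75
```

View pics/w25b.png

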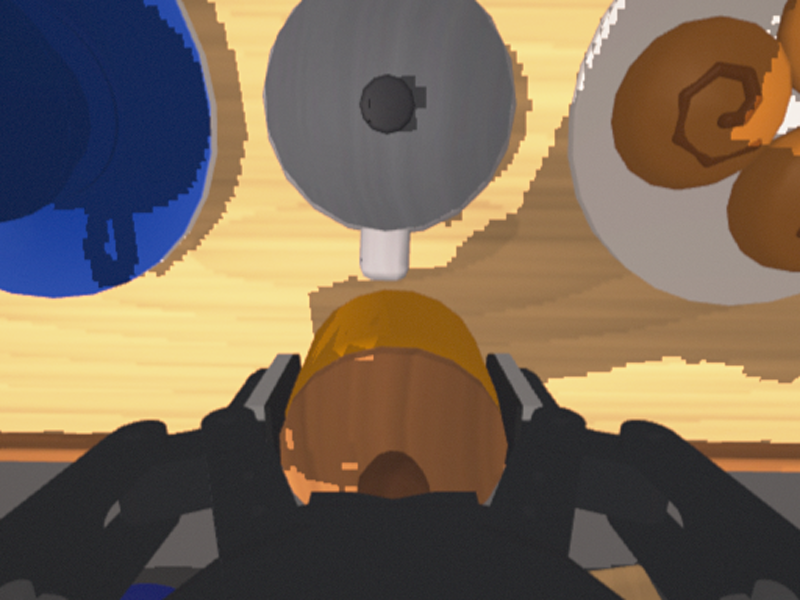

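Request:
drive_tool([
  [[0, 0, -0.006], 0],
  [[0, 0, -0.004], 0],
  [[0, 0, 0], 0],
])

```text
time_s: 32.0
eef_pos: [0.5937, -0.0139, 0.0263]
eef_rot: [0.038, 0.026, 0.999, -0.005]
wrist_force: [-0.3, -0.2, -1.7]
opening: 0.727
```

Request:
drive_tool([
  [[-0.001, 0, -0.004], 0],
  [[0, 0, 0], 0],
])

```text
time_s: 32.2
eef_pos: [0.5925, -0.0139, 0.0219]
eef_rot: [0.038, 0.026, 0.999, -0.005]
wrist_force: [-0.4, 0.1, -3.1]
opening: 0.729
```

Request:
drive_tool([
  [[-0.001, 0, -0.0025], 0],
])

```text
time_s: 32.3
eef_pos: [0.5928, -0.0141, 0.0208]
eef_rot: [0.039, 0.026, 0.999, -0.005]
wrist_force: [-9.0, 1.9, 29.7]
opening: 0.727
```

Contact at the expected height. Releasing with partial opening, then rising.

Request:
drive_tool([
  [[0, 0, 0], 0],
  [[0, 0, 0], 0],
  [[0, 0, 0], 0],
], gripper=0.92)

```text
time_s: 32.6
eef_pos: [0.5944, -0.0144, 0.0223]
eef_rot: [0.041, 0.026, 0.999, -0.005]
wrist_force: [-0.6, 0.7, 0.2]
opening: 0.917
```

```bash
python3 -c "
from h import *
st();c=wr('w26')"
```

```text
t 32.6 pos [ 0.5944 -0.0144  0.0223] jaw 86.98 F [-0.6  0.7  0.2] op 0.917 q6 -1.75
```

View pics/w26b.png

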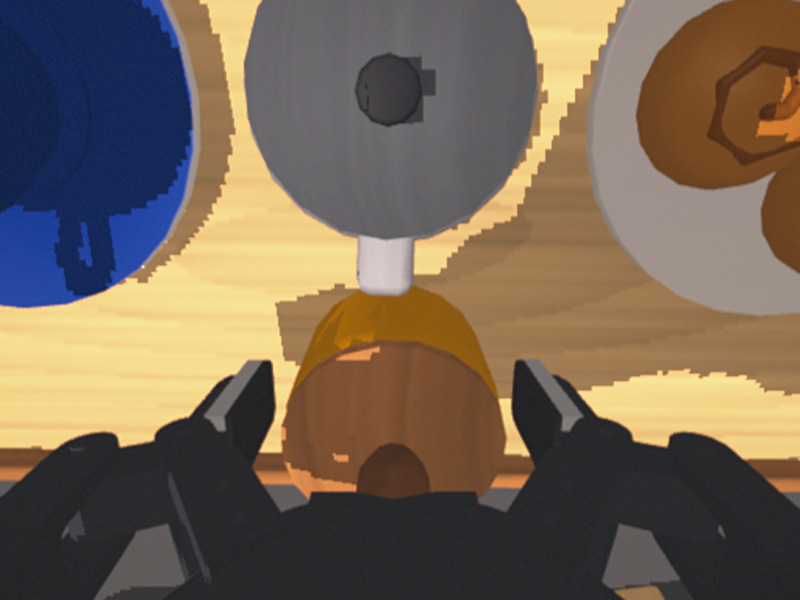

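Request:
drive_tool([
  [[0, 0, 0.02], 0],
  [[0, 0, 0.04], 0],
  [[0, 0, 0.045], 0],
  [[0, 0, 0.045], 0],
  [[0, 0.02, 0.02], 0],
  [[-0.02, 0.045, 0], 0],
  [[-0.02, 0.045, 0], 0],
  [[-0.02, 0.045, 0], 0],
  [[-0.02, 0.045, 0], 0],
  [[-0.02, 0.045, 0], 0],
])

```text
time_s: 33.65
eef_pos: [0.4924, 0.2314, 0.2009]
eef_rot: [0.044, 0.032, 0.999, -0.005]
wrist_force: [0.1, 0.3, -0.6]
opening: 0.923
```

Request:
drive_tool([
  [[-0.02, 0.04, 0], 0],
  [[-0.01, 0.02, 0], 0],
  [[0, 0, 0], 0],
  [[0, 0, 0], 0],
  [[0, 0, 0], 0],
])

```text
time_s: 34.15
eef_pos: [0.4577, 0.2984, 0.2014]
eef_rot: [0.044, 0.028, 0.999, -0.004]
wrist_force: [-0.2, -0.5, 0.2]
opening: 0.921
```

```bash
python3 -c "
from h import *
st()
t=snap('top','t5')
cv2.imwrite('pics/t5c.png',cv2.resize(t['frame'][150:250,160:310,::-1],(800,533),interpolation=cv2.INTER_CUBIC))
s=snap('scene','s8');cv2.imwrite('pics/s8c.png',cv2.resize(s['frame'][120:280,180:380,::-1],(750,600),interpolation=cv2.INTER_CUBIC))"
```

```text
t 34.15 pos [0.4577 0.2984 0.2014] jaw 86.76 F [-0.2 -0.5  0.2] op 0.921 q6 -1.11
```

View pics/t5c.png

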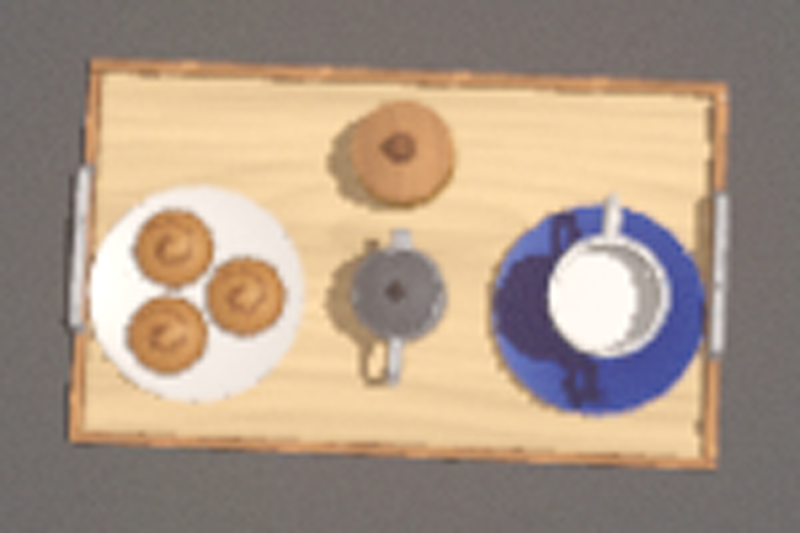

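View pics/s8c.png

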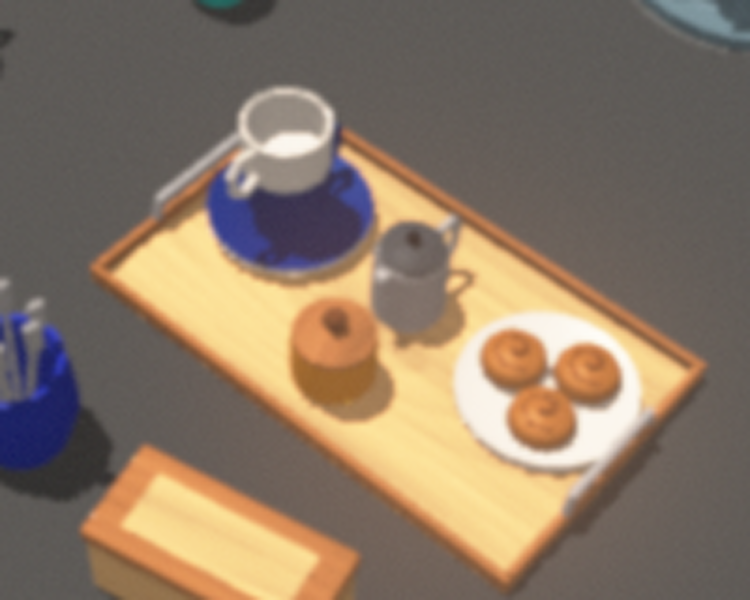

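```bash
python3 -c "
from h import *
T=load('t5');tr=lambda x,y:np.array([160+(x+.5)/5.333-.5,150+(y+.5)/5.333-.5])
S=load('s8');sr=lambda x,y:np.array([180+(x+.5)/3.75-.5,120+(y+.5)/3.75-.5])
C=np.array([.5302,-.0092]);a=-.061;Rm=np.array([[np.cos(a),np.sin(a)],[-np.sin(a),np.cos(a)]])
for n,p,s,z in [('white',(609,297),(287,127),.119),('jug',(396,292),(413,238),.087),('sugar',(400,148),(336,318),.08)]:
    w=atz(T,*tr(*p),z)[:2];q,r=tri(ray(T,*tr(*p)),ray(S,*sr(*s)))
    print(n,w,q,r,'tray',Rm@(w-C),Rm@(q[:2]-C))
f=S['frame'][135:200,230:290,::-1];g=np.clip(255*(cv2.resize(f,(540,585),interpolation=cv2.INTER_CUBIC)/255.)**.45,0,255).astype(np.uint8);cv2.imwrite('pics/zz.png',g)
A=load('scene0')['frame'].astype(int);B=S['frame'].astype(int)
for n,(x0,x1,y0,y1) in {'pot':(165,202,190,245),'box':(200,278,238,303)}.items(): print(n,np.abs(A-B)[y0:y1,x0:x1].mean())
"
```

```text
white [ 0.50015196 -0.13401625] [ 0.50022735 -0.13392558  0.1105032 ] [np.float64(0.000625387481022981), np.float64(0.0006253874810229317)] tray [-0.02238308 -0.12641589] [-0.02231336 -0.1263208 ]
jug [ 0.50749299 -0.01022791] [ 0.50795102 -0.01035996  0.08253925] [np.float64(0.00039718108198066984), np.float64(0.00039718108198078786)] tray [-0.02260211 -0.00241027] [-0.02213688 -0.00251415]
sugar [ 0.59376295 -0.01387586] [ 0.59455735 -0.01373521  0.07402617] [np.float64(0.0001368044739250611), np.float64(0.00013680447392511202)] tray [ 0.06372978 -0.00079223] [ 0.06451413 -0.00060341]
pot 1.591973791973792
box 1.5641683103221564
```

View pics/zz.png

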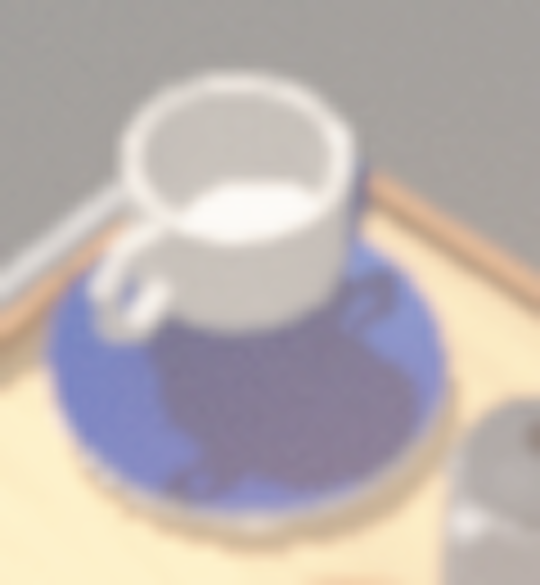

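The scene view shows the white cup upright on the blue one. The shadow shows the two handles on opposite sides, and the bystanders haven't moved. Handing in.

```bash
python3 -c "
from h import *
st(); print(hand_in())"
```

```text
t 34.25 pos [0.4579 0.298  0.2014] jaw 86.69 F [ 0.9  0.1 -0.1] op 0.918 q6 -1.11
the job is handed in; nothing more can be done
None
```

The coffee tray is laid for two and handed in at 34 s of the 102 s allowed. `hand_in()` gave no verdict, so this rests on my own checks.

I stood the blue cup on the saucers with its handle to the tray's front, and stacked the white cup in it with its handle to the back. The jug went midway with its handle to the front, and the sugar bowl straight behind it.

Last checks, from the top and scene cameras, in the tray's frame:

| Piece | x (mm) | y (mm) | Target or limit |
|---|---|---|---|
| White cup rim | -22 | -126 | saucer centre at -25, -125 |
| Jug | -22 | -2.5 | x -40 to -10, y within ±15 |
| Sugar bowl | +64 | -1 | x above 25, y within ±20; 86 mm from the jug, limit 115 |

- **Stacking:** the two contact heights when setting the cups down differ by 41 mm, which is the seated height. The handles are opposite to within a few degrees.
- **Bystanders:** the tea box and cutlery pot show no change in the picture, and the gripper is clear of everything.

Some checks disagreed or were incomplete:
- **Heights:** two-view heights came out mostly 1 to 9 mm too low, for example the white rim at 110 mm against 119 mm expected. I took this as error in picking the pixels.
- **Blue cup:** after stacking it was almost hidden, so its final place is inferred from the white cup and from earlier views.
- **Tool tilt:** the tool drifted to about 0.09 rad, mainly about the jaw axis. The pieces still look upright.
- **Set-down force:** each piece was pressed briefly onto its place on contact, at up to 62 N at the wrist for the blue cup. That is under the 120 N limit.

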